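# Reject the dispenser valve with the loose lever

### The job

Three washed dispenser valves stand in the rack and one of them has a worn lever joint. Going from the left valve to the right one, rock each lever gently by nudging it from the side (do not grip it), first to the left and then to the right, until you feel it resist. Then lift the valve whose lever has loose play out by its black knob and set it down gently, upright, in the white tray with its loose lever left swung over to the right as a mark; leave the two sound valves seated in the rack and the tape, label roll and bowl where they are.

Things in the scene. Friction and masses are not known exactly. Their poses are not given: they have to be found in the camera images.
- rack: White plastic rack fixed on the worktop, 90 (x) x 360 (y) x 35 mm high. Origin: centre of its underside; x points away from the robot, y along the row to the robot's left. Three square pockets 110 mm apart in y, 27 mm deep (floor 8 mm above the worktop), each hold one steel lever valve, all alike to the eye, in the rack's orientation. The loose one can be any of the three.
- valve0: Left valve (rack +y), about 0.5 kg. Origin: centre of its underside; axes start as the rack's. Square foot 40 x 40 x 38 mm, 0.75 mm clearance a side in its pocket; round neck; outlet stub to +x; lever to -x; on top a round black knob 26 mm in diameter, 61.5 to 89 mm above the underside (69.5 to 97 mm above the worktop in the rack), free all round and above, to grip and lift by.
- valve1: Middle valve, the same to look at. Lever of each valve: a flat steel bar toward the robot (-x), 12 mm wide, 8 mm thick, underside 51.5 and top 59.5 mm above the valve's underside (59.5 to 67.5 mm above the worktop in the rack), reaching 75 mm from the valve's axis. Its last 30 mm stand out in front of the rack over free worktop.
- valve2: Right valve (rack -y), the same to look at. A lever is damaged by more than 20 N, so it is nudged from the side near its end and not gripped; 4 to 6 N there is enough to feel whether it stops early or late. The fit of the foot in the pocket and its tilt add some 2 to 5 mm each way at the lever end to any valve.
- lever0 (a joint): Angle (rad) of the left valve's lever about the valve's vertical axis, from straight; positive swings its end to the right (rack -y), negative to the left. A sound lever meets resistance after about 0.05 to 0.12 rad each way (3 to 8 mm at 63 mm from the axis); a loose one drifts nearly free to a stop at 0.35 rad (22 mm) each way. It stays where it is left.
- lever1 (a joint): The same for the middle valve. All levers start within 0.03 rad of straight.
- lever2 (a joint): The same for the right valve.
- reject_tray: White shallow food pack tray, 135 (its x) x 195 (its y) x 24 mm high, fixed on the worktop to the left of the rack with its long side roughly pointing away from the robot. Origin: centre of its underside; flat floor about 95 x 150 mm, 4 to 8 mm above the worktop.
- masking_tape: Roll of masking tape, 96 mm in diameter, 25 mm high, lying to the right of the rack; origin at the centre of its underside. Not to be disturbed.
- label_roll: White label roll, 72 mm in diameter, 50 mm high, standing behind the rack; origin at the centre of its underside. Not to be disturbed.
- steel_bowl: Steel bowl, 124 mm in diameter, 45 mm high, to the right of the rack and farther back than the tape; origin at the centre of its underside. Not to be disturbed.
Mind the look-alikes: they are no part of the job. What is shaped like the valve1 but orange or pink is not meant.

How it is judged:
By the outcome, as a careful person would: the job done as asked, in the order asked, and still so for the second after the job is handed in, with the robot touching nothing.
It also fails if it takes over 67 s, if anything falls off the work surface, if the arm or the gripper's body presses on something with over 40 N, if the wrist force passes 120 N, or if a joint passes its speed limit or range.

### The arm

A 7-joint arm with a two-finger parallel gripper is mounted at the origin on a cart in front of the work surface, level with it; the furniture and walls round the work are solid. World frame = base frame: x ahead of the robot, y to its left, z up, the work surface at z = 0. Lengths are in m, angles in rad, forces in N, time in s.
With the tool pointing down it reaches from about 0.4 to 0.875 m from the base axis. Payload 19.3 kg.
Tool frame: the origin (TCP) lies at the very end of the fingers, on their centre line; the grasp point (between the pads) lies 19 mm behind it (bot.pinch_z is the distance from the TCP to the grasp point, in m); y points along the fingers, x is the direction in which the jaws open and shut, and the axes are right-handed (so a half turn about y gives the same grasp; the last joint's range is limited). The gripper opens to 85 mm and grips with 20 to 120 N. Pads are 22 mm wide; open, the fingers measure 114 mm over their backs; the gripper's body (76 mm by 85 mm) begins 54 mm behind the grasp point. The pads swing forward as they close: fully open they stand 13 mm farther back than shut.
Start: joints at [1.134, 0.521, -0.036, 1.599, 0.021, 1.021, -0.113], TCP at [0.224, -0.583, 0.231] pointing down, gripper open.
Joint ranges: [-2.91, 2.91], [-0.3, 2.13], [-1.5, 1.42], [0.17, 2.43], [-1.26, 4.41], [0.16, 1.93], [-2.52, 2.52]. Speed limits (rad/s): [1.89, 1.89, 2.39, 2.39, 3.01, 3.01, 3.01].

### API

Orientations are given as [roll, pitch, yaw] about the fixed x, y, z axes, in that order (R = Rz(yaw) Ry(pitch) Rx(roll)).
In Python, from workcell import bot gives the robot as it stands. The module is installed in compiled form; this text tells all that it offers.
- The arm moves only by the tool arm_command, never from a script. Its argument "moves" is a list of rows, each an object of numbers: "rx", "ry", "rz": the turn, a rotation vector about the tool's x, y, z in rad; "x", "y", "z": the shift along the tool's x, y, z in cm; "gripper": the opening, from -1 (shut) to 1 (fully open). In form: [{"rx": .., "ry": .., "rz": .., "x": .., "y": .., "z": .., "gripper": ..}, ...]. A call has 1 to 5 rows; each row is the pose to reach, as a shift and turn from the pose commanded when the call began, along the tool's axes at that moment; what a row does not reach only later rows make up. A row lasts 1/12 s, in which the tool goes at most 41.7 mm and 7.16 degrees, less where a joint would pass 70% of its speed; a pose out of reach is approached as far as the arm can. A call with a gripper value outside its range is refused whole. The fingers move at their own pace and stop on an object; "squeeze" is the grip in N (left out, the last holds). Time passes only in rows, so rows that repeat a pose let the fingers close. It gives the time, the measured TCP pose, the force and the opening at its end, in the units of the state.
- bot.observe(): the state, without advancing time (a new reading comes with each control period).
- bot.grab_frame(name): name is "scene" or "top" or "wrist"; returns (picture, depth): 480x640x3 uint8, red, green, blue; 480x640 float32, m along the optical axis (not along the pixel's ray), 0 where there is no reading.
- bot.camera_model(name): a dict with "vfov" (degrees; the focal length in pixels is half the picture's height over the tangent of half this angle, whatever the lens; pixels are square), "cx", "cy" (the principal point, pixels), "extrinsics" (4x4, takes a point from camera to world coordinates); the wrist camera has in their place "mount" (4x4, takes a point from camera to tool coordinates, whose origin is the TCP and whose axes are the tool frame's). Camera axes: x right, y down, z forward; pixel columns grow to the right and rows downward; lengths in m; the calibration is good to about 2 mm. The wrist camera is an equidistant fisheye: a pixel r from the principal point sees the ray r / f radians off the axis. A picture is of the moment at which its call begins: read the wrist's pose just before it. camera_model takes no time and is no camera call.
- bot.job_done(): hands the job in, once; it reports no verdict.
Trained networks look in the newest picture that a camera, given by its name, has taken for a name from the list of things; names that differ only in an ending like _2 or _b are one class to them, and where a whole thing is asked for, a point or a joint stands for the part that bears it (a point fixed in the world has none). Each returns a list of dicts, best first, with "p" (0 to 1); they miss things now and then, are a little off and sometimes report something else, mostly with a low value. They report only what shows in the picture. A call takes as long as a camera call. They do not tell look-alikes from the thing itself.
- bot.spot_in(name, camera): "box" ([left, top, right, bottom] in pixels, round what is visible of it).
- bot.masks_of(name, camera): "mask" (480x640 bool, what is visible of it) and "box" ([left, top, right, bottom] in pixels, round what is visible of it).
The state is a dict: "clock": time; "qpos": joint angles; "qd": joint speeds; "joint_efforts": joint torques, N m; "position": TCP position; "tool_rot": TCP orientation; "force": force on the tool from outside, world axes, zero at the start; "moment": the same for the moment, N m; "grip_width": finger opening in m.
Only numpy, scipy, OpenCV 4.12 (cv2) and the standard library are available. Lean on these libraries where they do the work, as an engineer would, in place of code of your own. Each camera call takes 0.05 s, during which the arm holds its last target.

## Working session

There is one attempt and no reset: what is moved stays moved. The work goes in short steps, Python scripts to look and compute and a tool call to move; the robot and the scene stay as the last step left them, time stands still between calls to the robot, and variables do not carry over. Pictures are saved under pics/ and viewed, and the job is handed in when it is done.

Besides the shell and the picture viewer there is one more tool, called as a command line: name --argument value ..., lists and objects as JSON in quotes. arm_command: Moves the arm, as the interface text tells. Its arguments: {"type":"object","properties":{"moves":{"type":"array"},"squeeze":{"type":"number"}},"required":["moves"]}

```bash
mkdir -p pics
cat > h.py <<'E'
import numpy as np,cv2
from workcell import bot
def K(name):
    m=bot.camera_model(name); return 240/np.tan(np.radians(m['vfov']/2)),m
def save(n,im): cv2.imwrite('pics/'+n,im[:,:,::-1])
def cloud(name,depth):
    f,m=K(name); v,u=np.mgrid[0:480,0:640]
    P=np.stack([(u-m['cx'])/f*depth,(v-m['cy'])/f*depth,depth],-1)
    T=np.array(m['extrinsics']); return P@T[:3,:3].T+T[:3,3]
def proj(name,p):
    f,m=K(name); T=np.array(m['extrinsics']); c=(np.array(p)-T[:3,3])@T[:3,:3]
    return c[0]/c[2]*f+m['cx'],c[1]/c[2]*f+m['cy']
E
python3 - <<'E'
from h import *
print(bot.observe())
for n in('scene','top'):
    im,d=bot.grab_frame(n); save(n+'0.png',im); np.save(n+'0.npy',d); np.save(n+'0im.npy',im)
    print(n,K(n))
print(K('wrist'), bot.pinch_z)
E
```

```text
{'clock': 0.0, 'qpos': array([ 1.13379246,  0.52203163, -0.03631744,  1.59998168,  0.02120384,
        1.0210821 , -0.11280342]), 'qd': array([ 4.70014245e-04,  1.84660193e-05,  4.14108102e-04,  4.15050565e-04,
       -2.06865716e-03,  9.78823846e-05,  5.67807283e-04]), 'joint_efforts': array([-1.44343707e-03, -9.27123213e+01,  1.97966024e+00, -3.69939923e+01,
        1.78871560e-02,  8.29921832e-03,  9.06406444e-05]), 'position': array([ 0.22399109, -0.58313877,  0.23072429]), 'tool_rot': array([-1.57088309e+00,  1.11429967e-03, -1.20401300e+00]), 'force': array([ 0.00445964,  0.17765356, -0.71213923]), 'moment': array([-0.05711177,  0.02263862, -0.01199346]), 'grip_width': 0.0851170725456195}
scene (np.float64(552.5756055264411), {'vfov': 46.95347625333423, 'cx': 320.4320767420298, 'cy': 239.0755916379018, 'extrinsics': array([[-0.69720834, -0.32211708,  0.64042261, -0.38472766],
       [-0.71681502,  0.3023414 , -0.62830399,  0.85653807],
       [ 0.00876117, -0.89712333, -0.44169331,  0.71947711],
       [ 0.        ,  0.        ,  0.        ,  1.        ]])})
top (np.float64(475.6845808396553), {'vfov': 53.54517810280032, 'cx': 319.74263563110907, 'cy': 245.58405944745684, 'extrinsics': array([[ 0.00635048, -0.98854382,  0.15080047,  0.35358156],
       [-0.99958464, -0.01051466, -0.02683256, -0.03937063],
       [ 0.02811078, -0.15056743, -0.9882    ,  1.09200339],
       [ 0.        ,  0.        ,  0.        ,  1.        ]])})
(np.float64(371.64829954431775), {'vfov': 65.70646984690485, 'cx': 319.68541482911473, 'cy': 246.26421220160995, 'mount': array([[ 9.99999536e-01, -6.57352792e-04,  7.03942017e-04,
        -2.35806774e-04],
       [-8.61452489e-04, -2.83571226e-01,  9.58950790e-01,
        -1.42721733e-01],
       [-4.30751278e-04, -9.58950952e-01, -2.83571661e-01,
         7.15572626e-02],
       [ 0.00000000e+00,  0.00000000e+00,  0.00000000e+00,
         1.00000000e+00]])}) 0.0187
```

View pics/top0.png

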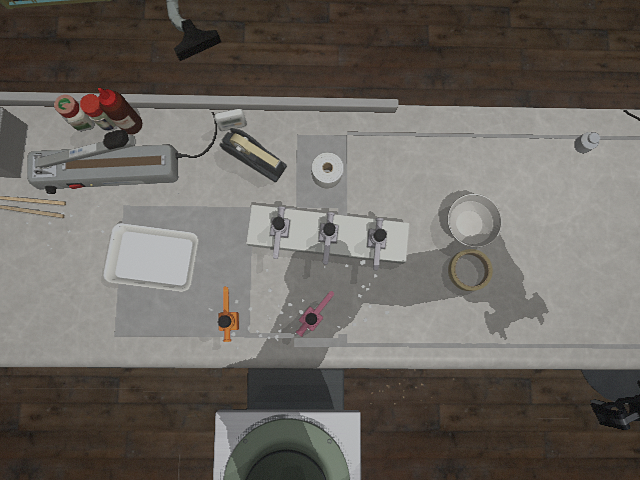

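View pics/scene0.png

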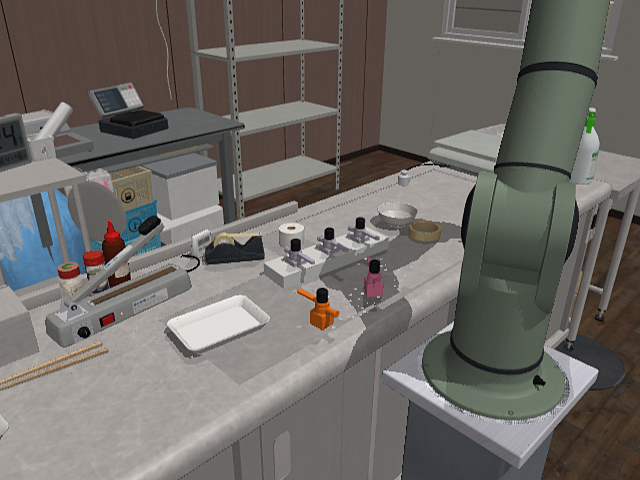

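Run:
```python
from h import *
im=np.load('top0im.npy');d=np.load('top0.npy')
C=cloud('top',d)
def blob(mask):
    p=C[mask]; return np.round(np.median(p,0),4),mask.sum()
print('table z', [np.round(C[v,u],4) for u,v in((180,320),(380,290),(540,300),(300,150))])
for (u,v) in((278,223),(329,230),(379,235)):
    sub=np.zeros((480,640),bool);sub[v-14:v+14,u-14:u+14]=1
    m=sub&(im.max(2)<60)&(C[...,2]>.08)
    q=C[m]; print('knob',q.min(0).round(4),q.max(0).round(4),np.median(q,0).round(4),m.sum())
    sub=np.zeros((480,640),bool);sub[v+8:v+40,u-14:u+14]=1
    m=sub&(C[...,2]>.05)&(C[...,2]<.075)
    q=C[m]; 
    c=q[:,:2].mean(0);w,V=np.linalg.eigh(np.cov(q[:,:2].T));print(' lever',c.round(4),V[:,1].round(3),q.min(0).round(3),q.max(0).round(3),m.sum(), np.median(q[:,2]))
# rack top
sub=np.zeros((480,640),bool);sub[195:270,235:420]=1
m=sub&(C[...,2]>.028)&(C[...,2]<.042)
m=cv2.morphologyEx(m.astype(np.uint8),cv2.MORPH_OPEN,np.ones((3,3)))>0
q=C[m];r=cv2.minAreaRect((q[:,:2]*1000).astype(np.float32));print('rack',r,q[:,2].mean())
sub=np.zeros((480,640),bool);sub[215:300,95:205]=1
m=sub&(C[...,2]>.018)&(C[...,2]<.03)
q=C[m];print('tray',cv2.minAreaRect((q[:,:2]*1000).astype(np.float32)),m.sum())
print(C[258,152],C[250,130],C[270,175])
for n,(u,v) in dict(roll=(327,163),bowl=(474,219),tape=(470,270),orange=(226,320),pink=(312,318)).items(): print(n,C[v,u].round(3))
cv2.imwrite('pics/top_zoom.png',cv2.resize(im[190:290,230:430],None,fx=4,fy=4,interpolation=cv2.INTER_CUBIC)[:,:,::-1])
```

```text
table z [array([0.3475, 0.2442, 0.0012]), array([ 0.4183, -0.2079,  0.0024]), array([ 0.3982, -0.5782,  0.0026]), array([ 0.7503, -0.0203,  0.0023])]
knob [ 0.3536 -0.0394  0.0803] [0.5667 0.0334 1.092 ] [0.5532 0.0227 0.0975] 115
 lever [0.5139 0.0266] [-0.992  0.128] [0.482 0.012 0.05 ] [0.544 0.034 0.074] 166 0.0681217188583535
knob [ 0.531  -0.0974  0.081 ] [ 0.5549 -0.0733  0.1025] [ 0.5412 -0.0859  0.0974] 114
 lever [ 0.4997 -0.0813] [-0.993  0.118] [ 0.47  -0.099  0.05 ] [ 0.53  -0.068  0.073] 150 0.06814875487340921
knob [ 0.3536 -0.2057  0.0801] [ 0.5425 -0.0394  1.092 ] [ 0.5295 -0.1941  0.0977] 116
 lever [ 0.4889 -0.1905] [-0.995  0.103] [ 0.458 -0.206  0.05 ] [ 0.52  -0.179  0.074] 161 0.06846050774363666
rack ((543.9661865234375, -85.82546997070312), (360.47027587890625, 91.1018295288086), 83.86937713623047) 0.03587290413232812
tray ((487.5455627441406, 310.88165283203125), (197.12001037597656, 135.3904571533203), 83.08306884765625) 948
[0.4866941  0.31345313 0.00544688] [0.50474369 0.36468451 0.00433166] [0.45978687 0.26019631 0.00484005]
roll [ 0.704 -0.083  0.047]
bowl [ 0.586 -0.431  0.007]
tape [ 0.466 -0.418  0.001]
orange [0.349 0.126 0.091]
pink [ 0.354 -0.051  0.09 ]
```

View pics/top_zoom.png

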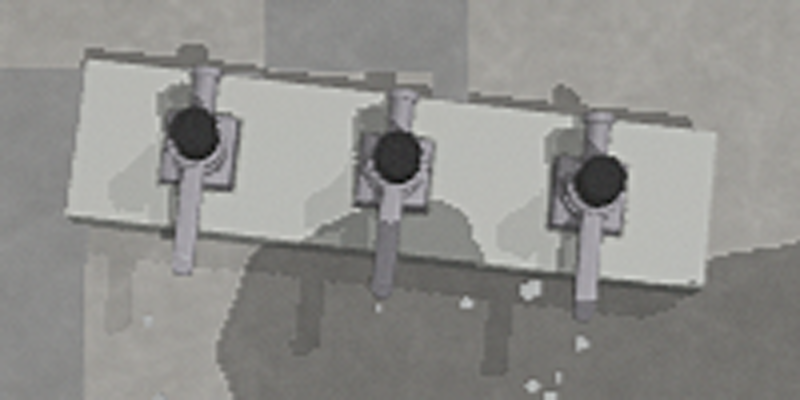

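```bash
cat > go.py <<'E'
import sys
from h import *
from scipy.spatial.transform import Rotation as R
s=bot.observe()
t=[float(a) for a in sys.argv[1:5]]
Rt=R.from_euler('xyz',s['tool_rot']); 
d=Rt.inv().apply(np.array(t[:3])-s['position'])*100
rv=(Rt.inv()*R.from_euler('xyz',[-np.pi/2,0,t[3]])).as_rotvec()
print('clk',s['clock'],'shift',d.round(2),'turn',rv.round(3),'F',s['force'].round(1),'grip',round(s['grip_width'],4),'pos',s['position'].round(4))
E
python3 go.py .492 .03 .18 -1.678; python3 go.py .38 -.3 .2 -1.678
```

```text
clk 0.1 shift [-47.62   5.12  47.01] turn [ 0.     0.474 -0.001] F [ 0.3  0.3 -0.1] grip 0.0854 pos [ 0.224  -0.5832  0.2308]
clk 0.1 shift [-20.84   3.1   24.72] turn [ 0.     0.474 -0.001] F [ 0.3  0.3 -0.1] grip 0.0854 pos [ 0.224  -0.5832  0.2308]
```

arm_command --moves '[{"x":-4,"y":0.6,"z":4.8,"ry":0.1,"gripper":-0.06},{"x":-8,"y":1.2,"z":9.6,"ry":0.2,"gripper":-0.06},{"x":-12,"y":1.8,"z":14.4,"ry":0.3,"gripper":-0.06},{"x":-16,"y":2.4,"z":19.2,"ry":0.4,"gripper":-0.06},{"x":-20.8,"y":3.1,"z":24.7,"ry":0.474,"gripper":-0.06}]' --squeeze 30

```text
invalid input at $.moves[0]: expected keys rx, ry, rz, x, y, z, gripper
```

```bash
python3 go.py .492 .03 .15 -1.678
```

```text
clk 0.1 shift [-47.62   8.12  47.01] turn [ 0.     0.474 -0.001] F [ 0.3  0.3 -0.1] grip 0.0854 pos [ 0.224  -0.5832  0.2308]
```

arm_command --moves '[{"rx":0,"ry":0.1,"rz":0,"x":-4,"y":0.6,"z":4.8,"gripper":-0.06},{"rx":0,"ry":0.2,"rz":0,"x":-8,"y":1.2,"z":9.6,"gripper":-0.06},{"rx":0,"ry":0.3,"rz":0,"x":-12,"y":1.8,"z":14.4,"gripper":-0.06},{"rx":0,"ry":0.4,"rz":0,"x":-16,"y":2.4,"z":19.2,"gripper":-0.06},{"rx":0,"ry":0.474,"rz":0,"x":-20.8,"y":3.1,"z":24.7,"gripper":-0.06}]' --squeeze 30

```text
clock: 0.52
position: [0.3252, -0.4003, 0.2111]
tool_rot: [-1.571, 0.0, -1.684]
force: [1.9, -0.2, 0.1]
grip_width: 0.04
```

```bash
python3 go.py .492 .03 .15 -1.678
```

```text
clk 0.5167 shift [-44.63   6.11  11.71] turn [ 0.    -0.006 -0.   ] F [ 1.9 -0.2  0.1] grip 0.04 pos [ 0.3252 -0.4003  0.2111]
```

arm_command --moves '[{"rx":0,"ry":0,"rz":0,"x":-4,"y":0,"z":1.2,"gripper":-0.06},{"rx":0,"ry":0,"rz":0,"x":-8,"y":0,"z":2.4,"gripper":-0.06},{"rx":0,"ry":0,"rz":0,"x":-12,"y":0,"z":3.6,"gripper":-0.06},{"rx":0,"ry":0,"rz":0,"x":-16,"y":0,"z":4.8,"gripper":-0.06},{"rx":0,"ry":0,"rz":0,"x":-20,"y":0,"z":6,"gripper":-0.06}]'

```text
clock: 0.93
position: [0.4059, -0.2082, 0.2114]
tool_rot: [-1.571, -0.0, -1.678]
force: [3.0, -0.5, 0.7]
grip_width: 0.0403
```

```bash
python3 go.py .492 .03 .15 -1.678
```

```text
clk 0.9333 shift [-24.6    6.14   6.01] turn [ 0. -0.  0.] F [ 3.  -0.5  0.7] grip 0.0403 pos [ 0.4059 -0.2082  0.2114]
```

arm_command --moves '[{"rx":0,"ry":0,"rz":0,"x":-4,"y":0.6,"z":1,"gripper":-0.06},{"rx":0,"ry":0,"rz":0,"x":-8,"y":1.2,"z":2,"gripper":-0.06},{"rx":0,"ry":0,"rz":0,"x":-12,"y":1.8,"z":3,"gripper":-0.06},{"rx":0,"ry":0,"rz":0,"x":-16,"y":2.4,"z":4,"gripper":-0.06},{"rx":0,"ry":0,"rz":0,"x":-20,"y":3,"z":5,"gripper":-0.06}]'

```text
clock: 1.35
position: [0.477, -0.0147, 0.1811]
tool_rot: [-1.571, 0.0, -1.678]
force: [1.3, -0.4, -0.8]
grip_width: 0.0402
```

```bash
python3 go.py .492 .03 .12 -1.678
```

```text
clk 1.35 shift [-4.6   6.11  1.01] turn [-0. -0. -0.] F [ 1.3 -0.4 -0.8] grip 0.0402 pos [ 0.477  -0.0147  0.1811]
```

arm_command --moves '[{"rx":0,"ry":0,"rz":0,"x":-2.5,"y":3,"z":0.5,"gripper":-0.06},{"rx":0,"ry":0,"rz":0,"x":-4.6,"y":6.1,"z":1,"gripper":-0.06},{"rx":0,"ry":0,"rz":0,"x":-4.6,"y":6.1,"z":1,"gripper":-0.06},{"rx":0,"ry":0,"rz":0,"x":-4.6,"y":6.1,"z":1,"gripper":-0.06}]'

```text
clock: 1.68
position: [0.4908, 0.0289, 0.1189]
tool_rot: [-1.574, -0.001, -1.676]
force: [-0.4, -0.7, 0.9]
grip_width: 0.0403
```

```bash
python3 go.py .492 .03 .05 -1.678
python3 - <<'E'
from h import *
for n in('wrist','top'):
    im,d=bot.grab_frame(n); save(n+'1.png',im)
E
```

```text
clk 1.6833 shift [-0.13  6.89  0.14] turn [0.003 0.002 0.001] F [-0.4 -0.7  0.9] grip 0.0403 pos [0.4908 0.0289 0.1189]
```

View pics/wrist1.png

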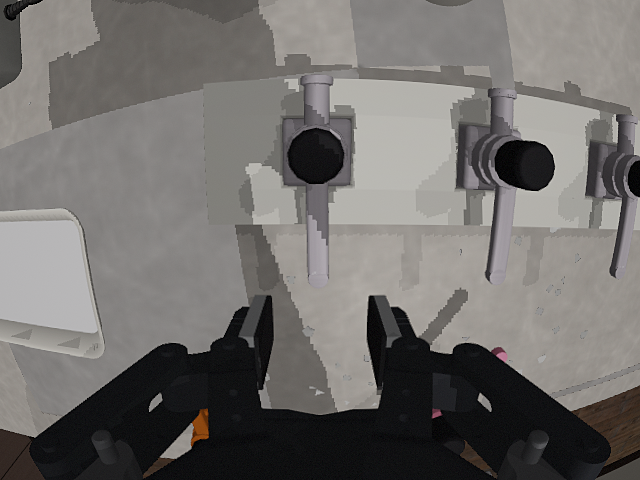

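View pics/top1.png

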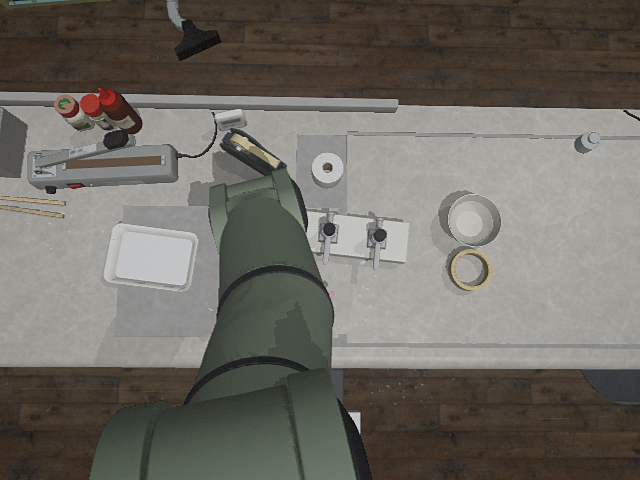

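arm_command --moves '[{"rx":0,"ry":0,"rz":0,"x":0,"y":2.3,"z":0,"gripper":-0.06},{"rx":0,"ry":0,"rz":0,"x":0,"y":4.6,"z":0,"gripper":-0.06},{"rx":0,"ry":0,"rz":0,"x":0,"y":6.9,"z":0,"gripper":-0.06},{"rx":0,"ry":0,"rz":0,"x":0,"y":6.9,"z":0,"gripper":-0.06}]'

```text
clock: 2.12
position: [0.4905, 0.0267, 0.0496]
tool_rot: [-1.573, -0.001, -1.68]
force: [-1.5, -0.1, -0.5]
grip_width: 0.0403
```

```bash
python3 go.py .492 .03 .05 -1.678
python3 - <<'E'
from h import *
for n in('wrist',):
    im,d=bot.grab_frame(n); save(n+'2.png',im)
E
```

```text
clk 2.1167 shift [-0.34 -0.04  0.11] turn [ 0.002 -0.002  0.001] F [-1.5 -0.1 -0.5] grip 0.0403 pos [0.4905 0.0267 0.0496]
```

View pics/wrist2.png

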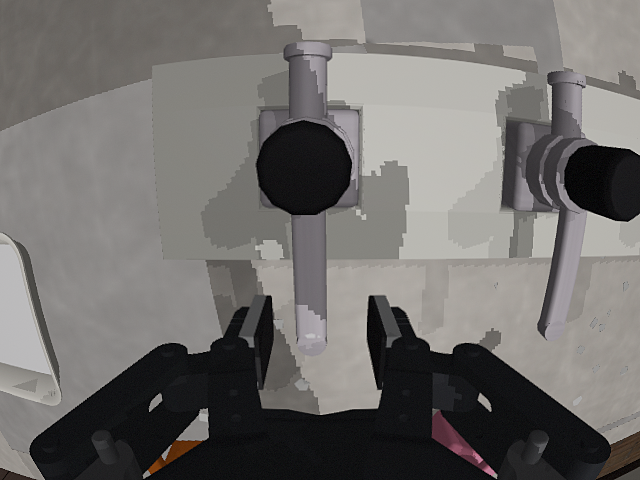

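arm_command --moves '[{"rx":0,"ry":0,"rz":0,"x":-0.3,"y":0,"z":0,"gripper":-0.06},{"rx":0,"ry":0,"rz":0,"x":-0.6,"y":0,"z":0,"gripper":-0.06},{"rx":0,"ry":0,"rz":0,"x":-0.9,"y":0,"z":0,"gripper":-0.06},{"rx":0,"ry":0,"rz":0,"x":-0.9,"y":0,"z":0,"gripper":-0.06}]'

```text
clock: 2.5
position: [0.4934, 0.0378, 0.0525]
tool_rot: [-1.569, 0.001, -1.677]
force: [0.3, -0.8, 0.7]
grip_width: 0.0403
```

arm_command --moves '[{"rx":0,"ry":0,"rz":0,"x":-0.1,"y":0,"z":0,"gripper":-0.06},{"rx":0,"ry":0,"rz":0,"x":-0.2,"y":0,"z":0,"gripper":-0.06},{"rx":0,"ry":0,"rz":0,"x":-0.3,"y":0,"z":0,"gripper":-0.06}]'

```text
clock: 2.75
position: [0.4931, 0.04, 0.0516]
tool_rot: [-1.571, 0.0, -1.678]
force: [-0.5, -0.5, -0.1]
grip_width: 0.0401
```

arm_command --moves '[{"rx":0,"ry":0,"rz":0,"x":-0.1,"y":0,"z":0,"gripper":-0.06},{"rx":0,"ry":0,"rz":0,"x":-0.2,"y":0,"z":0,"gripper":-0.06},{"rx":0,"ry":0,"rz":0,"x":-0.2,"y":0,"z":0,"gripper":-0.06}]'

```text
clock: 3.0
position: [0.4932, 0.0421, 0.0514]
tool_rot: [-1.571, 0.0, -1.678]
force: [-0.0, -0.1, 0.7]
grip_width: 0.0402
```

arm_command --moves '[{"rx":0,"ry":0,"rz":0,"x":-0.1,"y":0,"z":0,"gripper":-0.06},{"rx":0,"ry":0,"rz":0,"x":-0.2,"y":0,"z":0,"gripper":-0.06},{"rx":0,"ry":0,"rz":0,"x":-0.2,"y":0,"z":0,"gripper":-0.06}]'

```text
clock: 3.25
position: [0.4934, 0.0441, 0.0514]
tool_rot: [-1.571, 0.0, -1.678]
force: [-0.3, 0.5, -0.2]
grip_width: 0.0404
```

arm_command --moves '[{"rx":0,"ry":0,"rz":0,"x":-0.1,"y":0,"z":0,"gripper":-0.06},{"rx":0,"ry":0,"rz":0,"x":-0.2,"y":0,"z":0,"gripper":-0.06},{"rx":0,"ry":0,"rz":0,"x":-0.2,"y":0,"z":0,"gripper":-0.06}]'

```text
clock: 3.5
position: [0.4936, 0.0461, 0.0514]
tool_rot: [-1.571, 0.0, -1.678]
force: [-1.0, 0.3, 0.3]
grip_width: 0.0399
```

arm_command --moves '[{"rx":0,"ry":0,"rz":0,"x":-0.1,"y":0,"z":0,"gripper":-0.06},{"rx":0,"ry":0,"rz":0,"x":-0.2,"y":0,"z":0,"gripper":-0.06},{"rx":0,"ry":0,"rz":0,"x":-0.2,"y":0,"z":0,"gripper":-0.06}]'

```text
clock: 3.75
position: [0.4938, 0.0481, 0.0514]
tool_rot: [-1.571, 0.0, -1.678]
force: [-0.6, 0.1, -0.1]
grip_width: 0.04
```

arm_command --moves '[{"rx":0,"ry":0,"rz":0,"x":-0.1,"y":0,"z":0,"gripper":-0.06},{"rx":0,"ry":0,"rz":0,"x":-0.2,"y":0,"z":0,"gripper":-0.06},{"rx":0,"ry":0,"rz":0,"x":-0.2,"y":0,"z":0,"gripper":-0.06}]'

```text
clock: 4.0
position: [0.494, 0.0501, 0.0514]
tool_rot: [-1.571, 0.0, -1.678]
force: [-0.8, -0.1, 0.3]
grip_width: 0.04
```

arm_command --moves '[{"rx":0,"ry":0,"rz":0,"x":-0.1,"y":0,"z":0,"gripper":-0.06},{"rx":0,"ry":0,"rz":0,"x":-0.1,"y":0,"z":0,"gripper":-0.06}]'

```text
clock: 4.17
position: [0.4942, 0.051, 0.0514]
tool_rot: [-1.571, 0.0, -1.678]
force: [-0.6, -0.7, 0.9]
grip_width: 0.0401
```

Finger should be in contact by now; a look to see whether the lever is following.

Run:
```python
from h import *
for n in('wrist',):
    im,d=bot.grab_frame(n); save(n+'3.png',im)
```

```text
(no output)
```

View pics/wrist3.png

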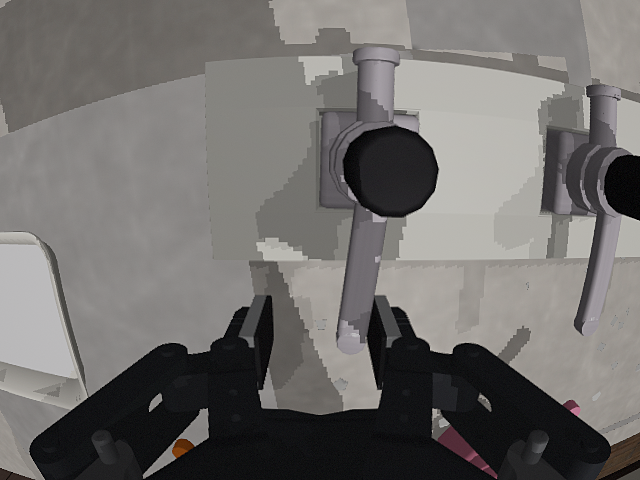

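```bash
cat >> h.py <<'E'
from scipy.spatial.transform import Rotation as R
def wproj(p,pos,rot):
    f,m=K('wrist'); M=np.array(m['mount'])
    t=R.from_euler('xyz',rot).inv().apply(np.array(p)-pos)
    c=(t-M[:3,3])@M[:3,:3]
    th=np.arctan2(np.hypot(c[0],c[1]),c[2]); k=f*th/np.hypot(c[0],c[1])
    return np.array([m['cx']+k*c[0],m['cy']+k*c[1]]).round(0)
def lev(ax,th,r=.075,z=.0675,yaw=-.107):
    a=yaw+np.pi-(-th) if False else yaw+np.pi+th
    return np.array([ax[0]+r*np.cos(a),ax[1]+r*np.sin(a),z])
E
python3 - <<'E'
from h import *
A=(.5545,.0232)
for pos,rot in(([.4915,.028,.0505],[-1.572,0,-1.679]),([.4942,.051,.0514],[-1.571,0,-1.678])):
    print('knob',wproj((*A,.097),np.array(pos),rot))
    for th in(-.35,-.2,-.1,0,.1): print(th,wproj(lev(A,th),np.array(pos),rot),wproj(lev(A,th,.045),np.array(pos),rot), lev(A,th).round(4))
E
```

```text
knob [311. 172.]
-0.35 [250. 347.] [272. 282.] [0.4872 0.0563 0.0675]
-0.2 [277. 354.] [290. 287.] [0.483  0.0459 0.0675]
-0.1 [296. 356.] [302. 288.] [0.4811 0.0386 0.0675]
0 [315. 357.] [314. 289.] [0.4799 0.0312 0.0675]
0.1 [333. 356.] [326. 288.] [0.4795 0.0237 0.0675]
knob [399. 173.]
-0.35 [308. 347.] [335. 281.] [0.4872 0.0563 0.0675]
-0.2 [335. 353.] [353. 286.] [0.483  0.0459 0.0675]
-0.1 [353. 355.] [364. 288.] [0.4811 0.0386 0.0675]
0 [372. 356.] [376. 288.] [0.4799 0.0312 0.0675]
0.1 [390. 354.] [388. 287.] [0.4795 0.0237 0.0675]
```

arm_command --moves '[{"rx":0,"ry":0,"rz":0,"x":-0.1,"y":0,"z":0,"gripper":-0.06},{"rx":0,"ry":0,"rz":0,"x":-0.1,"y":0,"z":0,"gripper":-0.06}]'

```text
clock: 4.38
position: [0.4942, 0.0519, 0.0514]
tool_rot: [-1.571, -0.0, -1.678]
force: [-1.2, -1.5, 0.9]
grip_width: 0.04
```

arm_command --moves '[{"rx":0,"ry":0,"rz":0,"x":-0.1,"y":0,"z":0,"gripper":-0.06},{"rx":0,"ry":0,"rz":0,"x":-0.1,"y":0,"z":0,"gripper":-0.06}]'

```text
clock: 4.55
position: [0.4943, 0.0526, 0.0513]
tool_rot: [-1.571, -0.0, -1.678]
force: [-1.2, -3.6, 0.5]
grip_width: 0.0401
```

arm_command --moves '[{"rx":0,"ry":0,"rz":0,"x":-0.1,"y":0,"z":0,"gripper":-0.06},{"rx":0,"ry":0,"rz":0,"x":-0.1,"y":0,"z":0,"gripper":-0.06}]'

```text
clock: 4.72
position: [0.4944, 0.0533, 0.0514]
tool_rot: [-1.571, -0.001, -1.679]
force: [0.0, -6.2, 0.3]
grip_width: 0.0402
```

arm_command --moves '[{"rx":0,"ry":0,"rz":0,"x":-0.1,"y":0,"z":0,"gripper":-0.06},{"rx":0,"ry":0,"rz":0,"x":-0.1,"y":0,"z":0,"gripper":-0.06}]'

```text
clock: 4.88
position: [0.4943, 0.0539, 0.0513]
tool_rot: [-1.571, -0.001, -1.679]
force: [-1.2, -8.9, 2.1]
grip_width: 0.0402
```

arm_command --moves '[{"rx":0,"ry":0,"rz":0,"x":0.5,"y":0,"z":0,"gripper":-0.06},{"rx":0,"ry":0,"rz":0,"x":1,"y":0,"z":0,"gripper":-0.06},{"rx":0,"ry":0,"rz":0,"x":1.6,"y":0,"z":0,"gripper":-0.06},{"rx":0,"ry":0,"rz":0,"x":2.2,"y":0,"z":0,"gripper":-0.06},{"rx":0,"ry":0,"rz":0,"x":2.6,"y":0,"z":0,"gripper":-0.06}]'

```text
clock: 5.3
position: [0.4918, 0.0281, 0.0514]
tool_rot: [-1.571, -0.0, -1.679]
force: [-0.7, 0.1, -0.6]
grip_width: 0.04
```

arm_command --moves '[{"rx":0,"ry":0,"rz":0,"x":0.1,"y":0,"z":0,"gripper":-0.06},{"rx":0,"ry":0,"rz":0,"x":0.2,"y":0,"z":0,"gripper":-0.06},{"rx":0,"ry":0,"rz":0,"x":0.3,"y":0,"z":0,"gripper":-0.06},{"rx":0,"ry":0,"rz":0,"x":0.3,"y":0,"z":0,"gripper":-0.06}]'

```text
clock: 5.63
position: [0.4915, 0.026, 0.0514]
tool_rot: [-1.571, 0.0, -1.678]
force: [0.3, 0.9, -0.0]
grip_width: 0.0401
```

arm_command --moves '[{"rx":0,"ry":0,"rz":0,"x":0.1,"y":0,"z":0,"gripper":-0.06},{"rx":0,"ry":0,"rz":0,"x":0.2,"y":0,"z":0,"gripper":-0.06},{"rx":0,"ry":0,"rz":0,"x":0.3,"y":0,"z":0,"gripper":-0.06},{"rx":0,"ry":0,"rz":0,"x":0.3,"y":0,"z":0,"gripper":-0.06}]'

```text
clock: 5.97
position: [0.4911, 0.0229, 0.0514]
tool_rot: [-1.571, -0.0, -1.678]
force: [-0.2, -0.5, 1.1]
grip_width: 0.04
```

arm_command --moves '[{"rx":0,"ry":0,"rz":0,"x":0.1,"y":0,"z":0,"gripper":-0.06},{"rx":0,"ry":0,"rz":0,"x":0.2,"y":0,"z":0,"gripper":-0.06},{"rx":0,"ry":0,"rz":0,"x":0.3,"y":0,"z":0,"gripper":-0.06},{"rx":0,"ry":0,"rz":0,"x":0.3,"y":0,"z":0,"gripper":-0.06}]'

```text
clock: 6.3
position: [0.4908, 0.0198, 0.0514]
tool_rot: [-1.571, -0.0, -1.678]
force: [-0.9, -0.5, 1.4]
grip_width: 0.0402
```

arm_command --moves '[{"rx":0,"ry":0,"rz":0,"x":0.1,"y":0,"z":0,"gripper":-0.06},{"rx":0,"ry":0,"rz":0,"x":0.2,"y":0,"z":0,"gripper":-0.06},{"rx":0,"ry":0,"rz":0,"x":0.3,"y":0,"z":0,"gripper":-0.06},{"rx":0,"ry":0,"rz":0,"x":0.3,"y":0,"z":0,"gripper":-0.06}]'

```text
clock: 6.63
position: [0.4905, 0.0168, 0.0514]
tool_rot: [-1.571, -0.0, -1.678]
force: [-0.1, 0.6, 0.5]
grip_width: 0.04
```

arm_command --moves '[{"rx":0,"ry":0,"rz":0,"x":0.1,"y":0,"z":0,"gripper":-0.06},{"rx":0,"ry":0,"rz":0,"x":0.2,"y":0,"z":0,"gripper":-0.06},{"rx":0,"ry":0,"rz":0,"x":0.2,"y":0,"z":0,"gripper":-0.06}]'

```text
clock: 6.88
position: [0.4903, 0.0149, 0.0514]
tool_rot: [-1.571, -0.0, -1.678]
force: [0.1, 0.1, 0.5]
grip_width: 0.0404
```

arm_command --moves '[{"rx":0,"ry":0,"rz":0,"x":0.1,"y":0,"z":0,"gripper":-0.06},{"rx":0,"ry":0,"rz":0,"x":0.2,"y":0,"z":0,"gripper":-0.06},{"rx":0,"ry":0,"rz":0,"x":0.2,"y":0,"z":0,"gripper":-0.06}]'

```text
clock: 7.13
position: [0.4901, 0.0129, 0.0514]
tool_rot: [-1.571, -0.0, -1.678]
force: [0.1, 0.5, -0.4]
grip_width: 0.0403
```

arm_command --moves '[{"rx":0,"ry":0,"rz":0,"x":0.1,"y":0,"z":0,"gripper":-0.06},{"rx":0,"ry":0,"rz":0,"x":0.1,"y":0,"z":0,"gripper":-0.06}]'

```text
clock: 7.3
position: [0.49, 0.012, 0.0514]
tool_rot: [-1.571, -0.0, -1.678]
force: [-1.1, 0.4, -0.0]
grip_width: 0.0402
```

arm_command --moves '[{"rx":0,"ry":0,"rz":0,"x":0.1,"y":0,"z":0,"gripper":-0.06},{"rx":0,"ry":0,"rz":0,"x":0.2,"y":0,"z":0,"gripper":-0.06},{"rx":0,"ry":0,"rz":0,"x":0.2,"y":0,"z":0,"gripper":-0.06}]'

```text
clock: 7.55
position: [0.4897, 0.01, 0.0514]
tool_rot: [-1.571, 0.0, -1.678]
force: [-0.1, 1.6, -0.0]
grip_width: 0.0404
```

arm_command --moves '[{"rx":0,"ry":0,"rz":0,"x":0.1,"y":0,"z":0,"gripper":-0.06},{"rx":0,"ry":0,"rz":0,"x":0.2,"y":0,"z":0,"gripper":-0.06},{"rx":0,"ry":0,"rz":0,"x":0.2,"y":0,"z":0,"gripper":-0.06}]'

```text
clock: 7.8
position: [0.4895, 0.0085, 0.0514]
tool_rot: [-1.571, 0.001, -1.678]
force: [-1.4, 4.5, 1.0]
grip_width: 0.0404
```

arm_command --moves '[{"rx":0,"ry":0,"rz":0,"x":0.1,"y":0,"z":0,"gripper":-0.06},{"rx":0,"ry":0,"rz":0,"x":0.1,"y":0,"z":0,"gripper":-0.06}]'

```text
clock: 7.97
position: [0.4895, 0.008, 0.0514]
tool_rot: [-1.571, 0.001, -1.677]
force: [-1.8, 8.0, 1.8]
grip_width: 0.04
```

arm_command --moves '[{"rx":0,"ry":0,"rz":0,"x":0.1,"y":0,"z":0,"gripper":-0.06},{"rx":0,"ry":0,"rz":0,"x":0.1,"y":0,"z":0,"gripper":-0.06}]'

```text
clock: 8.13
position: [0.4895, 0.0074, 0.0515]
tool_rot: [-1.571, 0.001, -1.677]
force: [-1.4, 10.3, 1.6]
grip_width: 0.0401
```

arm_command --moves '[{"rx":0,"ry":0,"rz":0,"x":-0.6,"y":0,"z":0,"gripper":-0.06},{"rx":0,"ry":0,"rz":0,"x":-1.2,"y":0,"z":0,"gripper":-0.06},{"rx":0,"ry":0,"rz":0,"x":-1.2,"y":-2,"z":0,"gripper":-0.06},{"rx":0,"ry":0,"rz":0,"x":-1.2,"y":-4.5,"z":0,"gripper":-0.06},{"rx":0,"ry":0,"rz":0,"x":0,"y":-6,"z":0,"gripper":-0.06}]'

```text
clock: 8.55
position: [0.4901, 0.0081, 0.1131]
tool_rot: [-1.57, 0.001, -1.676]
force: [0.9, 0.2, 0.3]
grip_width: 0.0399
```

```bash
python3 go.py .480 -.079 .11 -1.678
```

```text
clk 8.55 shift [ 8.77  0.3  -0.09] turn [-0.001  0.002 -0.001] F [0.9 0.2 0.3] grip 0.0399 pos [0.4901 0.0081 0.1131]
```

arm_command --moves '[{"rx":0,"ry":0,"rz":0,"x":2.7,"y":0,"z":0,"gripper":-0.06},{"rx":0,"ry":0,"rz":0,"x":5.4,"y":0,"z":0,"gripper":-0.06},{"rx":0,"ry":0,"rz":0,"x":8.1,"y":0,"z":0,"gripper":-0.06},{"rx":0,"ry":0,"rz":0,"x":8.1,"y":1,"z":0,"gripper":-0.06},{"rx":0,"ry":0,"rz":0,"x":8.1,"y":1,"z":0,"gripper":-0.06}]'

```text
clock: 8.97
position: [0.4801, -0.0756, 0.1004]
tool_rot: [-1.572, -0.0, -1.681]
force: [-0.6, 2.0, -0.6]
grip_width: 0.0401
```

```bash
python3 go.py .480 -.072 .051 -1.678
python3 - <<'E'
from h import *
s=bot.observe();im,d=bot.grab_frame('wrist'); save('wrist4.png',im)
for th in(-.03,0,.03):print(wproj(lev((.5425,-.0857),th),s['position'],s['tool_rot']))
E
```

```text
clk 8.9667 shift [-0.36  4.94 -0.05] turn [ 0.001 -0.003  0.   ] F [-0.6  2.  -0.6] grip 0.0401 pos [ 0.4801 -0.0756  0.1004]
[322. 304.]
[326. 304.]
[330. 304.]
```

View pics/wrist4.png

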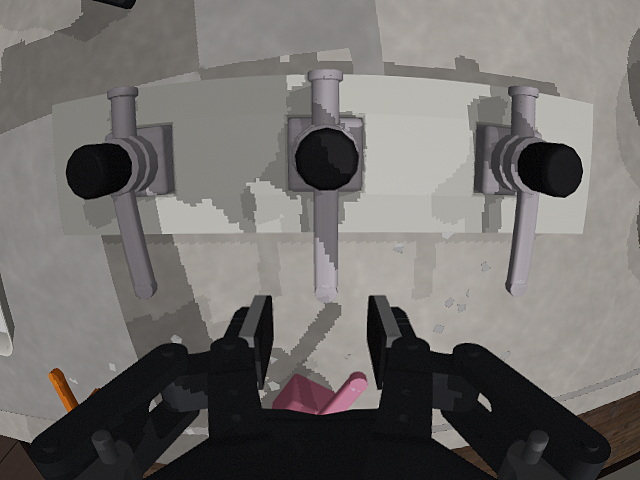

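Centred on the middle valve (lever end at 326,295 between fingers at 268/370; knob 327,158). Descend, slightly left-biased.

arm_command --moves '[{"rx":0,"ry":0,"rz":0,"x":-0.2,"y":1.8,"z":0,"gripper":-0.06},{"rx":0,"ry":0,"rz":0,"x":-0.4,"y":3.6,"z":0,"gripper":-0.06},{"rx":0,"ry":0,"rz":0,"x":-0.4,"y":4.9,"z":0,"gripper":-0.06},{"rx":0,"ry":0,"rz":0,"x":-0.4,"y":4.9,"z":0,"gripper":-0.06}]'

```text
clock: 9.35
position: [0.4803, -0.0689, 0.0507]
tool_rot: [-1.574, 0.0, -1.676]
force: [-1.1, 0.8, 0.2]
grip_width: 0.0399
```

arm_command --moves '[{"rx":0,"ry":0,"rz":0,"x":-0.1,"y":0,"z":0,"gripper":-0.06},{"rx":0,"ry":0,"rz":0,"x":-0.2,"y":0,"z":0,"gripper":-0.06},{"rx":0,"ry":0,"rz":0,"x":-0.3,"y":0,"z":0,"gripper":-0.06},{"rx":0,"ry":0,"rz":0,"x":-0.3,"y":0,"z":0,"gripper":-0.06}]'

```text
clock: 9.68
position: [0.482, -0.0671, 0.0532]
tool_rot: [-1.57, 0.0, -1.678]
force: [-1.1, 0.6, 0.2]
grip_width: 0.0399
```

arm_command --moves '[{"rx":0,"ry":0,"rz":0,"x":-0.1,"y":0,"z":0,"gripper":-0.06},{"rx":0,"ry":0,"rz":0,"x":-0.2,"y":0,"z":0,"gripper":-0.06},{"rx":0,"ry":0,"rz":0,"x":-0.3,"y":0,"z":0,"gripper":-0.06},{"rx":0,"ry":0,"rz":0,"x":-0.3,"y":0,"z":0,"gripper":-0.06}]'

```text
clock: 10.02
position: [0.4818, -0.0643, 0.0525]
tool_rot: [-1.571, 0.0, -1.678]
force: [0.4, -0.4, 0.7]
grip_width: 0.0399
```

arm_command --moves '[{"rx":0,"ry":0,"rz":0,"x":-0.1,"y":0,"z":0,"gripper":-0.06},{"rx":0,"ry":0,"rz":0,"x":-0.2,"y":0,"z":0,"gripper":-0.06},{"rx":0,"ry":0,"rz":0,"x":-0.2,"y":0,"z":0,"gripper":-0.06}]'

```text
clock: 10.27
position: [0.482, -0.0623, 0.0524]
tool_rot: [-1.571, 0.0, -1.678]
force: [-0.8, -0.2, -0.7]
grip_width: 0.0403
```

arm_command --moves '[{"rx":0,"ry":0,"rz":0,"x":-0.1,"y":0.05,"z":0,"gripper":-0.06},{"rx":0,"ry":0,"rz":0,"x":-0.2,"y":0.1,"z":0,"gripper":-0.06},{"rx":0,"ry":0,"rz":0,"x":-0.2,"y":0.1,"z":0,"gripper":-0.06}]'

```text
clock: 10.52
position: [0.4822, -0.0602, 0.0513]
tool_rot: [-1.571, 0.0, -1.678]
force: [0.5, -0.3, 0.6]
grip_width: 0.0402
```

arm_command --moves '[{"rx":0,"ry":0,"rz":0,"x":-0.1,"y":0,"z":0,"gripper":-0.06},{"rx":0,"ry":0,"rz":0,"x":-0.2,"y":0,"z":0,"gripper":-0.06},{"rx":0,"ry":0,"rz":0,"x":-0.2,"y":0,"z":0,"gripper":-0.06}]'

```text
clock: 10.77
position: [0.4824, -0.0583, 0.0514]
tool_rot: [-1.571, 0.0, -1.678]
force: [-0.2, 0.2, -0.3]
grip_width: 0.0398
```

arm_command --moves '[{"rx":0,"ry":0,"rz":0,"x":-0.1,"y":0,"z":0,"gripper":-0.06},{"rx":0,"ry":0,"rz":0,"x":-0.2,"y":0,"z":0,"gripper":-0.06},{"rx":0,"ry":0,"rz":0,"x":-0.2,"y":0,"z":0,"gripper":-0.06}]'

```text
clock: 11.02
position: [0.4825, -0.0567, 0.0514]
tool_rot: [-1.571, -0.0, -1.678]
force: [-0.3, -3.1, -0.4]
grip_width: 0.0403
```

arm_command --moves '[{"rx":0,"ry":0,"rz":0,"x":-0.1,"y":0,"z":0,"gripper":-0.06},{"rx":0,"ry":0,"rz":0,"x":-0.1,"y":0,"z":0,"gripper":-0.06}]'

```text
clock: 11.18
position: [0.4826, -0.056, 0.0514]
tool_rot: [-1.571, -0.001, -1.679]
force: [-2.0, -6.0, -0.4]
grip_width: 0.04
```

arm_command --moves '[{"rx":0,"ry":0,"rz":0,"x":0.5,"y":0,"z":0,"gripper":-0.06},{"rx":0,"ry":0,"rz":0,"x":1,"y":0,"z":0,"gripper":-0.06},{"rx":0,"ry":0,"rz":0,"x":1.6,"y":0,"z":0,"gripper":-0.06},{"rx":0,"ry":0,"rz":0,"x":2.2,"y":0,"z":0,"gripper":-0.06},{"rx":0,"ry":0,"rz":0,"x":2.6,"y":0,"z":0,"gripper":-0.06}]'

```text
clock: 11.6
position: [0.4798, -0.0823, 0.0514]
tool_rot: [-1.571, -0.0, -1.679]
force: [0.5, 0.1, -0.2]
grip_width: 0.0399
```

arm_command --moves '[{"rx":0,"ry":0,"rz":0,"x":0.1,"y":0,"z":0,"gripper":-0.06},{"rx":0,"ry":0,"rz":0,"x":0.2,"y":0,"z":0,"gripper":-0.06},{"rx":0,"ry":0,"rz":0,"x":0.3,"y":0,"z":0,"gripper":-0.06},{"rx":0,"ry":0,"rz":0,"x":0.4,"y":0,"z":0,"gripper":-0.06},{"rx":0,"ry":0,"rz":0,"x":0.4,"y":0,"z":0,"gripper":-0.06}]'

```text
clock: 12.02
position: [0.4795, -0.0853, 0.0514]
tool_rot: [-1.571, 0.0, -1.678]
force: [-0.6, 0.7, -0.4]
grip_width: 0.0402
```

arm_command --moves '[{"rx":0,"ry":0,"rz":0,"x":0.1,"y":0,"z":0,"gripper":-0.06},{"rx":0,"ry":0,"rz":0,"x":0.2,"y":0,"z":0,"gripper":-0.06},{"rx":0,"ry":0,"rz":0,"x":0.3,"y":0,"z":0,"gripper":-0.06},{"rx":0,"ry":0,"rz":0,"x":0.3,"y":0,"z":0,"gripper":-0.06}]'

```text
clock: 12.35
position: [0.4792, -0.0885, 0.0514]
tool_rot: [-1.571, -0.0, -1.678]
force: [0.1, -0.5, 0.3]
grip_width: 0.0401
```

arm_command --moves '[{"rx":0,"ry":0,"rz":0,"x":0.1,"y":0,"z":0,"gripper":-0.06},{"rx":0,"ry":0,"rz":0,"x":0.2,"y":0,"z":0,"gripper":-0.06},{"rx":0,"ry":0,"rz":0,"x":0.3,"y":0,"z":0,"gripper":-0.06},{"rx":0,"ry":0,"rz":0,"x":0.3,"y":0,"z":0,"gripper":-0.06}]'

```text
clock: 12.68
position: [0.4788, -0.0916, 0.0514]
tool_rot: [-1.571, -0.0, -1.678]
force: [-0.8, 0.2, -0.1]
grip_width: 0.0399
```

arm_command --moves '[{"rx":0,"ry":0,"rz":0,"x":0.1,"y":0,"z":0,"gripper":-0.06},{"rx":0,"ry":0,"rz":0,"x":0.2,"y":0,"z":0,"gripper":-0.06},{"rx":0,"ry":0,"rz":0,"x":0.2,"y":0,"z":0,"gripper":-0.06}]'

```text
clock: 12.93
position: [0.4786, -0.0935, 0.0514]
tool_rot: [-1.571, -0.0, -1.678]
force: [0.1, 0.5, 0.0]
grip_width: 0.0398
```

arm_command --moves '[{"rx":0,"ry":0,"rz":0,"x":0.1,"y":0,"z":0,"gripper":-0.06},{"rx":0,"ry":0,"rz":0,"x":0.2,"y":0,"z":0,"gripper":-0.06},{"rx":0,"ry":0,"rz":0,"x":0.2,"y":0,"z":0,"gripper":-0.06}]'

```text
clock: 13.18
position: [0.4784, -0.0955, 0.0514]
tool_rot: [-1.571, -0.0, -1.678]
force: [0.2, 0.3, 0.3]
grip_width: 0.0402
```

arm_command --moves '[{"rx":0,"ry":0,"rz":0,"x":0.1,"y":0,"z":0,"gripper":-0.06},{"rx":0,"ry":0,"rz":0,"x":0.2,"y":0,"z":0,"gripper":-0.06},{"rx":0,"ry":0,"rz":0,"x":0.2,"y":0,"z":0,"gripper":-0.06}]'

```text
clock: 13.43
position: [0.4782, -0.0975, 0.0514]
tool_rot: [-1.571, -0.0, -1.678]
force: [-1.0, -0.2, -0.5]
grip_width: 0.04
```

arm_command --moves '[{"rx":0,"ry":0,"rz":0,"x":0.1,"y":0,"z":0,"gripper":-0.06},{"rx":0,"ry":0,"rz":0,"x":0.2,"y":0,"z":0,"gripper":-0.06},{"rx":0,"ry":0,"rz":0,"x":0.2,"y":0,"z":0,"gripper":-0.06}]'

```text
clock: 13.68
position: [0.478, -0.0993, 0.0514]
tool_rot: [-1.571, 0.0, -1.678]
force: [-0.8, 1.8, -0.7]
grip_width: 0.0402
```

arm_command --moves '[{"rx":0,"ry":0,"rz":0,"x":0.1,"y":0,"z":0,"gripper":-0.06},{"rx":0,"ry":0,"rz":0,"x":0.1,"y":0,"z":0,"gripper":-0.06}]'

```text
clock: 13.85
position: [0.4778, -0.1001, 0.0514]
tool_rot: [-1.571, 0.0, -1.678]
force: [-0.6, 3.0, 2.5]
grip_width: 0.0404
```

arm_command --moves '[{"rx":0,"ry":0,"rz":0,"x":0.1,"y":0,"z":0,"gripper":-0.06},{"rx":0,"ry":0,"rz":0,"x":0.1,"y":0,"z":0,"gripper":-0.06}]'

```text
clock: 14.02
position: [0.4778, -0.1009, 0.0514]
tool_rot: [-1.571, 0.0, -1.678]
force: [-1.1, 6.3, 0.3]
grip_width: 0.0399
```

arm_command --moves '[{"rx":0,"ry":0,"rz":0,"x":0.1,"y":0,"z":0,"gripper":-0.06},{"rx":0,"ry":0,"rz":0,"x":0.1,"y":0,"z":0,"gripper":-0.06}]'

```text
clock: 14.18
position: [0.4777, -0.1015, 0.0514]
tool_rot: [-1.571, 0.001, -1.677]
force: [-0.2, 8.0, 1.9]
grip_width: 0.0402
```

arm_command --moves '[{"rx":0,"ry":0,"rz":0,"x":-0.6,"y":0,"z":0,"gripper":-0.06},{"rx":0,"ry":0,"rz":0,"x":-1.2,"y":0,"z":0,"gripper":-0.06},{"rx":0,"ry":0,"rz":0,"x":-1.2,"y":-2,"z":0,"gripper":-0.06},{"rx":0,"ry":0,"rz":0,"x":-1.2,"y":-4.5,"z":0,"gripper":-0.06},{"rx":0,"ry":0,"rz":0,"x":0,"y":-6,"z":0,"gripper":-0.06}]'

```text
clock: 14.6
position: [0.4785, -0.1002, 0.1131]
tool_rot: [-1.57, 0.001, -1.675]
force: [0.4, 0.5, 0.4]
grip_width: 0.0404
```

```bash
python3 go.py .469 -.182 .10 -1.678
```

```text
clk 14.6 shift [ 8.24  1.3  -0.09] turn [-0.001  0.003 -0.001] F [0.4 0.5 0.4] grip 0.0404 pos [ 0.4785 -0.1002  0.1131]
```

arm_command --moves '[{"rx":0,"ry":0,"rz":0,"x":2.7,"y":0,"z":0,"gripper":-0.06},{"rx":0,"ry":0,"rz":0,"x":5.4,"y":0,"z":0,"gripper":-0.06},{"rx":0,"ry":0,"rz":0,"x":7.8,"y":0.5,"z":0,"gripper":-0.06},{"rx":0,"ry":0,"rz":0,"x":7.8,"y":1.3,"z":0,"gripper":-0.06},{"rx":0,"ry":0,"rz":0,"x":7.8,"y":1.3,"z":0,"gripper":-0.06}]'

```text
clock: 15.02
position: [0.4686, -0.1805, 0.0974]
tool_rot: [-1.572, -0.0, -1.68]
force: [0.5, 1.4, -0.8]
grip_width: 0.0404
```

```bash
python3 go.py .469 -.180 .0515 -1.678
python3 - <<'E'
from h import *
s=bot.observe();im,d=bot.grab_frame('wrist'); save('wrist5.png',im)
for th in(-.03,0,.03):print(wproj(lev((.531,-.1945),th),s['position'],s['tool_rot']))
E
```

```text
clk 15.0167 shift [-0.05  4.59  0.04] turn [ 0.001 -0.002  0.   ] F [ 0.5  1.4 -0.8] grip 0.0404 pos [ 0.4686 -0.1805  0.0974]
[329. 306.]
[334. 306.]
[338. 306.]
```

View pics/wrist5.png

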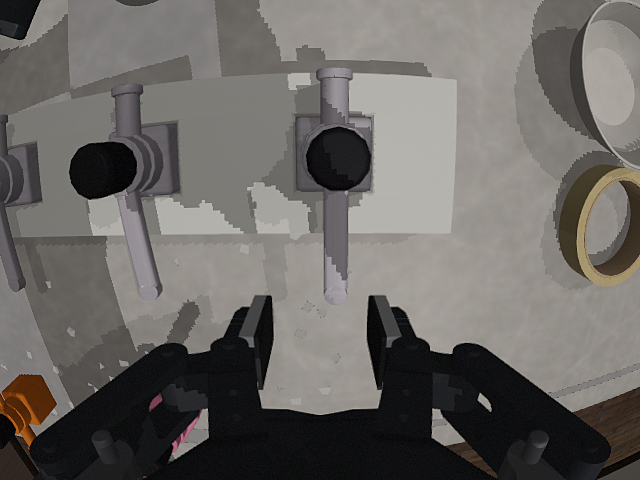

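arm_command --moves '[{"rx":0,"ry":0,"rz":0,"x":0,"y":1.6,"z":0,"gripper":-0.06},{"rx":0,"ry":0,"rz":0,"x":0,"y":3.2,"z":0,"gripper":-0.06},{"rx":0,"ry":0,"rz":0,"x":0,"y":4.7,"z":0,"gripper":-0.06},{"rx":0,"ry":0,"rz":0,"x":0,"y":4.7,"z":0,"gripper":-0.06}]'

```text
clock: 15.4
position: [0.4686, -0.178, 0.0496]
tool_rot: [-1.574, 0.001, -1.676]
force: [-1.0, 0.6, -1.0]
grip_width: 0.0402
```

arm_command --moves '[{"rx":0,"ry":0,"rz":0,"x":-0.1,"y":0,"z":0,"gripper":-0.06},{"rx":0,"ry":0,"rz":0,"x":-0.2,"y":0,"z":0,"gripper":-0.06},{"rx":0,"ry":0,"rz":0,"x":-0.3,"y":0,"z":0,"gripper":-0.06},{"rx":0,"ry":0,"rz":0,"x":-0.3,"y":0,"z":0,"gripper":-0.06}]'

```text
clock: 15.73
position: [0.4702, -0.1765, 0.0522]
tool_rot: [-1.57, -0.0, -1.678]
force: [0.0, 0.8, 0.3]
grip_width: 0.0405
```

arm_command --moves '[{"rx":0,"ry":0,"rz":0,"x":-0.1,"y":0,"z":0,"gripper":-0.06},{"rx":0,"ry":0,"rz":0,"x":-0.2,"y":0,"z":0,"gripper":-0.06},{"rx":0,"ry":0,"rz":0,"x":-0.3,"y":0,"z":0,"gripper":-0.06},{"rx":0,"ry":0,"rz":0,"x":-0.3,"y":0,"z":0,"gripper":-0.06}]'

```text
clock: 16.07
position: [0.47, -0.1736, 0.0515]
tool_rot: [-1.571, 0.0, -1.678]
force: [0.3, 0.6, 0.2]
grip_width: 0.0402
```

arm_command --moves '[{"rx":0,"ry":0,"rz":0,"x":-0.1,"y":0,"z":0,"gripper":-0.06},{"rx":0,"ry":0,"rz":0,"x":-0.2,"y":0,"z":0,"gripper":-0.06},{"rx":0,"ry":0,"rz":0,"x":-0.3,"y":0,"z":0,"gripper":-0.06},{"rx":0,"ry":0,"rz":0,"x":-0.3,"y":0,"z":0,"gripper":-0.06}]'

```text
clock: 16.4
position: [0.4703, -0.1707, 0.0514]
tool_rot: [-1.571, 0.0, -1.678]
force: [0.1, -0.7, -0.7]
grip_width: 0.0404
```

arm_command --moves '[{"rx":0,"ry":0,"rz":0,"x":-0.1,"y":0,"z":0,"gripper":-0.06},{"rx":0,"ry":0,"rz":0,"x":-0.2,"y":0,"z":0,"gripper":-0.06},{"rx":0,"ry":0,"rz":0,"x":-0.2,"y":0,"z":0,"gripper":-0.06}]'

```text
clock: 16.65
position: [0.4705, -0.1686, 0.0514]
tool_rot: [-1.571, 0.0, -1.678]
force: [-0.7, -0.1, -0.8]
grip_width: 0.0401
```

arm_command --moves '[{"rx":0,"ry":0,"rz":0,"x":-0.1,"y":0,"z":0,"gripper":-0.06},{"rx":0,"ry":0,"rz":0,"x":-0.2,"y":0,"z":0,"gripper":-0.06},{"rx":0,"ry":0,"rz":0,"x":-0.2,"y":0,"z":0,"gripper":-0.06}]'

```text
clock: 16.9
position: [0.4708, -0.1666, 0.0514]
tool_rot: [-1.571, 0.0, -1.678]
force: [0.7, -0.7, -0.7]
grip_width: 0.0401
```

arm_command --moves '[{"rx":0,"ry":0,"rz":0,"x":-0.1,"y":0,"z":0,"gripper":-0.06},{"rx":0,"ry":0,"rz":0,"x":-0.2,"y":0,"z":0,"gripper":-0.06},{"rx":0,"ry":0,"rz":0,"x":-0.2,"y":0,"z":0,"gripper":-0.06}]'

```text
clock: 17.15
position: [0.471, -0.1647, 0.0514]
tool_rot: [-1.571, 0.0, -1.678]
force: [-0.5, -1.6, -0.6]
grip_width: 0.0401
```

arm_command --moves '[{"rx":0,"ry":0,"rz":0,"x":-0.1,"y":0,"z":0,"gripper":-0.06},{"rx":0,"ry":0,"rz":0,"x":-0.2,"y":0,"z":0,"gripper":-0.06},{"rx":0,"ry":0,"rz":0,"x":-0.2,"y":0,"z":0,"gripper":-0.06}]'

```text
clock: 17.4
position: [0.4712, -0.1627, 0.0514]
tool_rot: [-1.571, 0.0, -1.678]
force: [0.2, -0.6, -0.2]
grip_width: 0.0404
```

arm_command --moves '[{"rx":0,"ry":0,"rz":0,"x":-0.1,"y":0,"z":0,"gripper":-0.06},{"rx":0,"ry":0,"rz":0,"x":-0.2,"y":0,"z":0,"gripper":-0.06},{"rx":0,"ry":0,"rz":0,"x":-0.2,"y":0,"z":0,"gripper":-0.06}]'

```text
clock: 17.65
position: [0.4714, -0.1607, 0.0514]
tool_rot: [-1.571, 0.0, -1.678]
force: [-0.2, 0.6, -0.2]
grip_width: 0.0402
```

Past the sound limit without resistance; continue to the stop.

arm_command --moves '[{"rx":0,"ry":0,"rz":0,"x":-0.1,"y":0,"z":0,"gripper":-0.06},{"rx":0,"ry":0,"rz":0,"x":-0.2,"y":0,"z":0,"gripper":-0.06},{"rx":0,"ry":0,"rz":0,"x":-0.3,"y":0,"z":0,"gripper":-0.06},{"rx":0,"ry":0,"rz":0,"x":-0.3,"y":0,"z":0,"gripper":-0.06}]'

```text
clock: 17.98
position: [0.4717, -0.1577, 0.0514]
tool_rot: [-1.571, 0.0, -1.678]
force: [-0.4, -0.2, 0.1]
grip_width: 0.0403
```

arm_command --moves '[{"rx":0,"ry":0,"rz":0,"x":-0.1,"y":0,"z":0,"gripper":-0.06},{"rx":0,"ry":0,"rz":0,"x":-0.2,"y":0,"z":0,"gripper":-0.06},{"rx":0,"ry":0,"rz":0,"x":-0.2,"y":0,"z":0,"gripper":-0.06}]'

```text
clock: 18.23
position: [0.4719, -0.1557, 0.0514]
tool_rot: [-1.571, 0.0, -1.678]
force: [-0.7, -0.1, -0.4]
grip_width: 0.0404
```

arm_command --moves '[{"rx":0,"ry":0,"rz":0,"x":-0.1,"y":0,"z":0,"gripper":-0.06},{"rx":0,"ry":0,"rz":0,"x":-0.2,"y":0,"z":0,"gripper":-0.06},{"rx":0,"ry":0,"rz":0,"x":-0.2,"y":0,"z":0,"gripper":-0.06}]'

```text
clock: 18.48
position: [0.4721, -0.1538, 0.0514]
tool_rot: [-1.571, 0.0, -1.678]
force: [-0.6, -0.7, 0.3]
grip_width: 0.0403
```

arm_command --moves '[{"rx":0,"ry":0,"rz":0,"x":-0.1,"y":0,"z":0,"gripper":-0.06},{"rx":0,"ry":0,"rz":0,"x":-0.2,"y":0,"z":0,"gripper":-0.06},{"rx":0,"ry":0,"rz":0,"x":-0.2,"y":0,"z":0,"gripper":-0.06}]'

```text
clock: 18.73
position: [0.4724, -0.1523, 0.0514]
tool_rot: [-1.571, -0.0, -1.678]
force: [-0.2, -4.4, 0.4]
grip_width: 0.0404
```

arm_command --moves '[{"rx":0,"ry":0,"rz":0,"x":0.5,"y":0,"z":0,"gripper":-0.06},{"rx":0,"ry":0,"rz":0,"x":1,"y":0,"z":0,"gripper":-0.06},{"rx":0,"ry":0,"rz":0,"x":1.6,"y":0,"z":0,"gripper":-0.06},{"rx":0,"ry":0,"rz":0,"x":2.1,"y":0,"z":0,"gripper":-0.06},{"rx":0,"ry":0,"rz":0,"x":2.4,"y":0,"z":0,"gripper":-0.06}]'

```text
clock: 19.15
position: [0.4696, -0.1768, 0.0514]
tool_rot: [-1.571, -0.0, -1.679]
force: [-0.2, 0.9, 0.2]
grip_width: 0.0401
```

arm_command --moves '[{"rx":0,"ry":0,"rz":0,"x":0.15,"y":0,"z":0,"gripper":-0.06},{"rx":0,"ry":0,"rz":0,"x":0.3,"y":0,"z":0,"gripper":-0.06},{"rx":0,"ry":0,"rz":0,"x":0.45,"y":0,"z":0,"gripper":-0.06},{"rx":0,"ry":0,"rz":0,"x":0.6,"y":0,"z":0,"gripper":-0.06},{"rx":0,"ry":0,"rz":0,"x":0.75,"y":0,"z":0,"gripper":-0.06}]'

```text
clock: 19.57
position: [0.469, -0.1832, 0.0514]
tool_rot: [-1.571, 0.0, -1.678]
force: [-0.2, 1.4, -0.2]
grip_width: 0.0402
```

arm_command --moves '[{"rx":0,"ry":0,"rz":0,"x":0.15,"y":0,"z":0,"gripper":-0.06},{"rx":0,"ry":0,"rz":0,"x":0.3,"y":0,"z":0,"gripper":-0.06},{"rx":0,"ry":0,"rz":0,"x":0.45,"y":0,"z":0,"gripper":-0.06},{"rx":0,"ry":0,"rz":0,"x":0.6,"y":0,"z":0,"gripper":-0.06},{"rx":0,"ry":0,"rz":0,"x":0.75,"y":0,"z":0,"gripper":-0.06}]'

```text
clock: 19.98
position: [0.4682, -0.1909, 0.0514]
tool_rot: [-1.571, -0.0, -1.678]
force: [-0.4, 0.7, -0.1]
grip_width: 0.0401
```

arm_command --moves '[{"rx":0,"ry":0,"rz":0,"x":0.15,"y":0,"z":0,"gripper":-0.06},{"rx":0,"ry":0,"rz":0,"x":0.3,"y":0,"z":0,"gripper":-0.06},{"rx":0,"ry":0,"rz":0,"x":0.45,"y":0,"z":0,"gripper":-0.06},{"rx":0,"ry":0,"rz":0,"x":0.6,"y":0,"z":0,"gripper":-0.06},{"rx":0,"ry":0,"rz":0,"x":0.75,"y":0,"z":0,"gripper":-0.06}]'

```text
clock: 20.4
position: [0.4673, -0.1983, 0.0514]
tool_rot: [-1.571, 0.0, -1.678]
force: [-0.8, 1.0, 0.4]
grip_width: 0.0404
```

arm_command --moves '[{"rx":0,"ry":0,"rz":0,"x":0.1,"y":0,"z":0,"gripper":-0.06},{"rx":0,"ry":0,"rz":0,"x":0.2,"y":0,"z":0,"gripper":-0.06},{"rx":0,"ry":0,"rz":0,"x":0.3,"y":0,"z":0,"gripper":-0.06},{"rx":0,"ry":0,"rz":0,"x":0.4,"y":0,"z":0,"gripper":-0.06},{"rx":0,"ry":0,"rz":0,"x":0.4,"y":0,"z":0,"gripper":-0.06}]'

```text
clock: 20.82
position: [0.4669, -0.2024, 0.0514]
tool_rot: [-1.571, -0.0, -1.678]
force: [-0.3, -0.6, 0.3]
grip_width: 0.0399
```

arm_command --moves '[{"rx":0,"ry":0,"rz":0,"x":0.1,"y":0,"z":0,"gripper":-0.06},{"rx":0,"ry":0,"rz":0,"x":0.2,"y":0,"z":0,"gripper":-0.06},{"rx":0,"ry":0,"rz":0,"x":0.3,"y":0,"z":0,"gripper":-0.06},{"rx":0,"ry":0,"rz":0,"x":0.4,"y":0,"z":0,"gripper":-0.06},{"rx":0,"ry":0,"rz":0,"x":0.5,"y":0,"z":0,"gripper":-0.06}]'

```text
clock: 21.23
position: [0.4663, -0.2073, 0.0514]
tool_rot: [-1.571, 0.0, -1.678]
force: [-0.2, 0.7, 0.1]
grip_width: 0.04
```

arm_command --moves '[{"rx":0,"ry":0,"rz":0,"x":0.1,"y":0,"z":0,"gripper":-0.06},{"rx":0,"ry":0,"rz":0,"x":0.2,"y":0,"z":0,"gripper":-0.06},{"rx":0,"ry":0,"rz":0,"x":0.3,"y":0,"z":0,"gripper":-0.06},{"rx":0,"ry":0,"rz":0,"x":0.4,"y":0,"z":0,"gripper":-0.06},{"rx":0,"ry":0,"rz":0,"x":0.4,"y":0,"z":0,"gripper":-0.06}]'

```text
clock: 21.65
position: [0.466, -0.2114, 0.0514]
tool_rot: [-1.571, -0.0, -1.678]
force: [-0.7, -0.2, 0.1]
grip_width: 0.0402
```

arm_command --moves '[{"rx":0,"ry":0,"rz":0,"x":0.1,"y":0,"z":0,"gripper":-0.06},{"rx":0,"ry":0,"rz":0,"x":0.2,"y":0,"z":0,"gripper":-0.06},{"rx":0,"ry":0,"rz":0,"x":0.3,"y":0,"z":0,"gripper":-0.06},{"rx":0,"ry":0,"rz":0,"x":0.3,"y":0,"z":0,"gripper":-0.06}]'

```text
clock: 21.98
position: [0.4657, -0.2144, 0.0514]
tool_rot: [-1.571, -0.0, -1.678]
force: [0.5, 0.3, -0.5]
grip_width: 0.0405
```

arm_command --moves '[{"rx":0,"ry":0,"rz":0,"x":0.1,"y":0,"z":0,"gripper":-0.06},{"rx":0,"ry":0,"rz":0,"x":0.2,"y":0,"z":0,"gripper":-0.06},{"rx":0,"ry":0,"rz":0,"x":0.2,"y":0,"z":0,"gripper":-0.06}]'

```text
clock: 22.23
position: [0.4654, -0.2163, 0.0514]
tool_rot: [-1.571, -0.0, -1.678]
force: [0.7, 0.5, -0.9]
grip_width: 0.0399
```

arm_command --moves '[{"rx":0,"ry":0,"rz":0,"x":0.1,"y":0,"z":0,"gripper":-0.06},{"rx":0,"ry":0,"rz":0,"x":0.2,"y":0,"z":0,"gripper":-0.06},{"rx":0,"ry":0,"rz":0,"x":0.2,"y":0,"z":0,"gripper":-0.06}]'

```text
clock: 22.48
position: [0.4652, -0.2183, 0.0514]
tool_rot: [-1.571, -0.0, -1.678]
force: [0.1, 0.6, -0.1]
grip_width: 0.0398
```

arm_command --moves '[{"rx":0,"ry":0,"rz":0,"x":0.1,"y":0,"z":0,"gripper":-0.06},{"rx":0,"ry":0,"rz":0,"x":0.2,"y":0,"z":0,"gripper":-0.06},{"rx":0,"ry":0,"rz":0,"x":0.2,"y":0,"z":0,"gripper":-0.06}]'

```text
clock: 22.73
position: [0.465, -0.2203, 0.0514]
tool_rot: [-1.571, -0.0, -1.678]
force: [0.8, 0.4, -0.9]
grip_width: 0.0403
```

arm_command --moves '[{"rx":0,"ry":0,"rz":0,"x":0.1,"y":0,"z":0,"gripper":-0.06},{"rx":0,"ry":0,"rz":0,"x":0.2,"y":0,"z":0,"gripper":-0.06},{"rx":0,"ry":0,"rz":0,"x":0.2,"y":0,"z":0,"gripper":-0.06}]'

```text
clock: 22.98
position: [0.4648, -0.2221, 0.0514]
tool_rot: [-1.571, 0.0, -1.678]
force: [1.4, 1.4, 0.3]
grip_width: 0.04
```

arm_command --moves '[{"rx":0,"ry":0,"rz":0,"x":0.1,"y":0,"z":0,"gripper":-0.06},{"rx":0,"ry":0,"rz":0,"x":0.2,"y":0,"z":0,"gripper":-0.06},{"rx":0,"ry":0,"rz":0,"x":0.2,"y":0,"z":0,"gripper":-0.06}]'

```text
clock: 23.23
position: [0.4647, -0.2236, 0.0514]
tool_rot: [-1.571, 0.001, -1.678]
force: [1.8, 5.5, 0.7]
grip_width: 0.0401
```

arm_command --moves '[{"rx":0,"ry":0,"rz":0,"x":0.1,"y":0,"z":0,"gripper":-0.06},{"rx":0,"ry":0,"rz":0,"x":0.1,"y":0,"z":0,"gripper":-0.06}]'

```text
clock: 23.4
position: [0.4647, -0.2241, 0.0513]
tool_rot: [-1.571, 0.001, -1.677]
force: [1.8, 7.9, -0.2]
grip_width: 0.0399
```

arm_command --moves '[{"rx":0,"ry":0,"rz":0,"x":-0.5,"y":0,"z":0,"gripper":-0.06},{"rx":0,"ry":0,"rz":0,"x":-1.2,"y":0,"z":0,"gripper":-0.06},{"rx":0,"ry":0,"rz":0,"x":-1.2,"y":-2.5,"z":0,"gripper":-0.06},{"rx":0,"ry":0,"rz":0,"x":-1.4,"y":-6,"z":0,"gripper":0.2},{"rx":0,"ry":0,"rz":0,"x":-1.8,"y":-8.5,"z":0,"gripper":0.3}]'

```text
clock: 23.82
position: [0.4663, -0.2071, 0.1382]
tool_rot: [-1.571, -0.0, -1.678]
force: [-0.2, -1.1, 0.1]
grip_width: 0.0555
```

```bash
python3 go.py .531 -.1945 .13 -1.678
```

```text
clk 23.8167 shift [-1.94  0.82  6.29] turn [-0. -0.  0.] F [-0.2 -1.1  0.1] grip 0.0555 pos [ 0.4663 -0.2071  0.1382]
```

arm_command --moves '[{"rx":0,"ry":0,"rz":0,"x":-1,"y":0,"z":3,"gripper":0.3},{"rx":0,"ry":0,"rz":0,"x":-1.9,"y":0,"z":6.3,"gripper":0.3},{"rx":0,"ry":0,"rz":0,"x":-1.9,"y":0.8,"z":6.3,"gripper":0.3},{"rx":0,"ry":0,"rz":0,"x":-1.9,"y":0.8,"z":6.3,"gripper":0.3}]'

```text
clock: 24.15
position: [0.5318, -0.1938, 0.1273]
tool_rot: [-1.571, 0.0, -1.676]
force: [-0.7, -0.5, -0.9]
grip_width: 0.0555
```

```bash
python3 go.py .531 -.1945 .073 -1.678
python3 - <<'E'
from h import *
s=bot.observe();im,d=bot.grab_frame('wrist'); save('wrist6.png',im)
print(wproj((.531,-.1945,.097),s['position'],s['tool_rot']),[wproj(lev((.531,-.1945),th),s['position'],s['tool_rot']) for th in(0,.35)])
E
```

```text
clk 24.15 shift [ 0.08  5.43 -0.07] turn [ 0.001  0.002 -0.   ] F [-0.7 -0.5 -0.9] grip 0.0555 pos [ 0.5318 -0.1938  0.1273]
[321. 286.] [array([320., 373.]), array([360., 367.])]
```

View pics/wrist6.png

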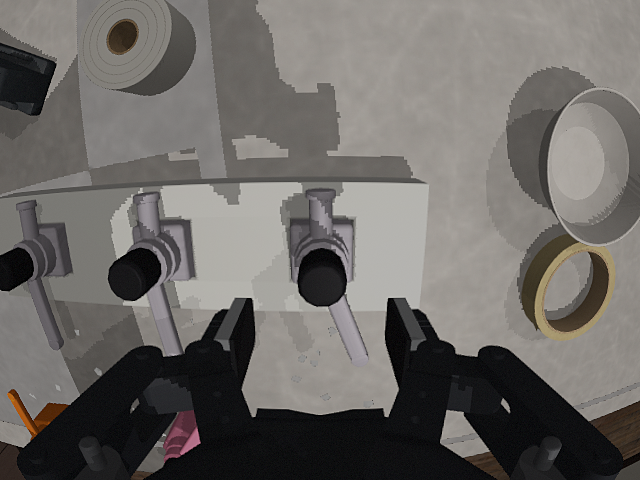

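arm_command --moves '[{"rx":0,"ry":0,"rz":0,"x":0,"y":2,"z":0.1,"gripper":0.3},{"rx":0,"ry":0,"rz":0,"x":0,"y":4,"z":0.1,"gripper":0.3},{"rx":0,"ry":0,"rz":0,"x":0,"y":5.2,"z":0.1,"gripper":0.3},{"rx":0,"ry":0,"rz":0,"x":0,"y":5.2,"z":0.1,"gripper":0.3}]'

```text
clock: 24.53
position: [0.5302, -0.1949, 0.0744]
tool_rot: [-1.575, 0.0, -1.678]
force: [-0.8, -0.1, -0.1]
grip_width: 0.0554
```

```bash
python3 go.py .531 -.1945 .074 -1.678
python3 - <<'E'
from h import *
s=bot.observe();im,d=bot.grab_frame('wrist'); save('wrist7.png',im)
E
```

```text
clk 24.5333 shift [-0.05  0.04  0.07] turn [ 0.004 -0.    -0.   ] F [-0.8 -0.1 -0.1] grip 0.0554 pos [ 0.5302 -0.1949  0.0744]
```

View pics/wrist7.png

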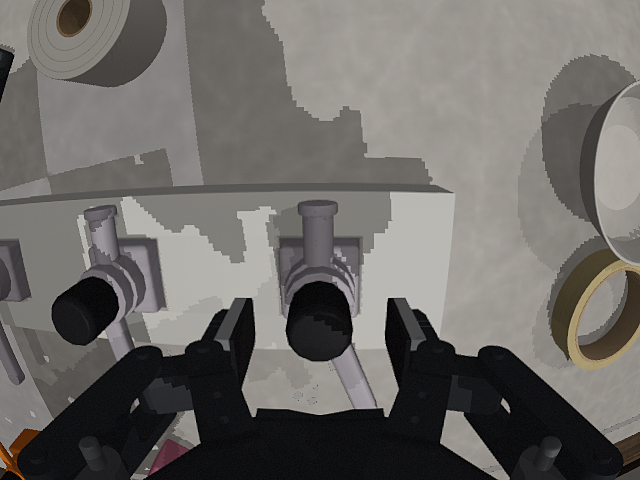

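arm_command --moves '[{"rx":0,"ry":0,"rz":0,"x":0,"y":0,"z":0,"gripper":-0.4},{"rx":0,"ry":0,"rz":0,"x":0,"y":0,"z":0,"gripper":-0.6},{"rx":0,"ry":0,"rz":0,"x":0,"y":0,"z":0,"gripper":-0.8},{"rx":0,"ry":0,"rz":0,"x":0,"y":0,"z":0,"gripper":-0.8},{"rx":0,"ry":0,"rz":0,"x":0,"y":0,"z":0,"gripper":-0.8}]' --squeeze 60

```text
clock: 25.0
position: [0.5326, -0.1951, 0.0777]
tool_rot: [-1.569, -0.0, -1.678]
force: [-1.8, 2.1, 8.7]
grip_width: 0.0237
```

arm_command --moves '[{"rx":0,"ry":0,"rz":0,"x":0,"y":0,"z":0,"gripper":-0.8},{"rx":0,"ry":0,"rz":0,"x":0,"y":-0.5,"z":0,"gripper":-0.8},{"rx":0,"ry":0,"rz":0,"x":0,"y":-1,"z":0,"gripper":-0.8},{"rx":0,"ry":0,"rz":0,"x":0,"y":-1.5,"z":0,"gripper":-0.8},{"rx":0,"ry":0,"rz":0,"x":0,"y":-2,"z":0,"gripper":-0.8}]'

```text
clock: 25.42
position: [0.5321, -0.1951, 0.0971]
tool_rot: [-1.571, -0.0, -1.678]
force: [0.1, -0.4, -6.2]
grip_width: 0.0235
```

arm_command --moves '[{"rx":0,"ry":0,"rz":0,"x":0,"y":-2,"z":0,"gripper":-0.8},{"rx":0,"ry":0,"rz":0,"x":0,"y":-4,"z":0,"gripper":-0.8},{"rx":0,"ry":0,"rz":0,"x":0,"y":-6,"z":0,"gripper":-0.8},{"rx":0,"ry":0,"rz":0,"x":0,"y":-8.5,"z":0,"gripper":-0.8},{"rx":0,"ry":0,"rz":0,"x":0,"y":-10.5,"z":0,"gripper":-0.8}]'

```text
clock: 25.83
position: [0.5319, -0.1951, 0.2034]
tool_rot: [-1.57, -0.0, -1.678]
force: [0.1, 0.2, -4.7]
grip_width: 0.024
```

```bash
python3 go.py .4875 .311 .20 -1.678
python3 - <<'E'
from h import *
s=bot.observe();im,d=bot.grab_frame('wrist'); save('wrist8.png',im)
E
```

```text
clk 25.8333 shift [-49.85   0.33  -9.84] turn [-0. -0.  0.] F [ 0.1  0.2 -4.7] grip 0.024 pos [ 0.5319 -0.1951  0.2034]
```

View pics/wrist8.png

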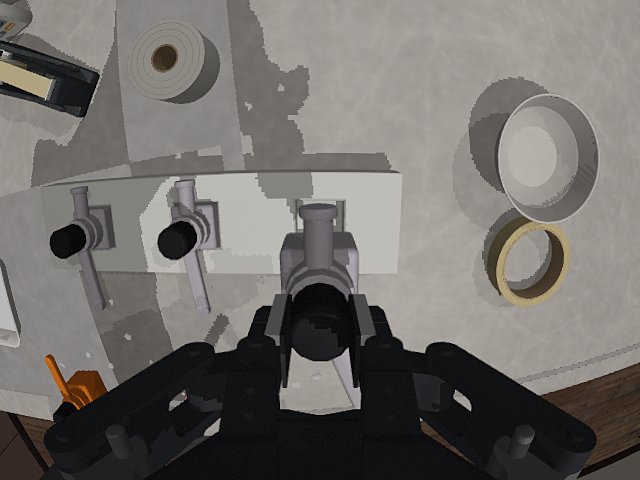

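arm_command --moves '[{"rx":0,"ry":0,"rz":0,"x":-1,"y":0,"z":-0.2,"gripper":-0.8},{"rx":0,"ry":0,"rz":0,"x":-3,"y":0,"z":-0.6,"gripper":-0.8},{"rx":0,"ry":0,"rz":0,"x":-5.5,"y":0,"z":-1.1,"gripper":-0.8},{"rx":0,"ry":0,"rz":0,"x":-8.5,"y":0,"z":-1.7,"gripper":-0.8},{"rx":0,"ry":0,"rz":0,"x":-11.5,"y":0,"z":-2.3,"gripper":-0.8}]'

```text
clock: 26.3
position: [0.5205, -0.077, 0.2007]
tool_rot: [-1.572, 0.0, -1.679]
force: [0.3, 0.7, -5.3]
grip_width: 0.0234
```

arm_command --moves '[{"rx":0,"ry":0,"rz":0,"x":-3,"y":0,"z":-0.6,"gripper":-0.8},{"rx":0,"ry":0,"rz":0,"x":-6,"y":0,"z":-1.2,"gripper":-0.8},{"rx":0,"ry":0,"rz":0,"x":-9,"y":0,"z":-1.8,"gripper":-0.8},{"rx":0,"ry":0,"rz":0,"x":-12,"y":0,"z":-2.4,"gripper":-0.8},{"rx":0,"ry":0,"rz":0,"x":-15,"y":0,"z":-3,"gripper":-0.8}]'

```text
clock: 26.72
position: [0.5066, 0.0757, 0.2009]
tool_rot: [-1.572, -0.0, -1.678]
force: [1.1, 0.2, -4.9]
grip_width: 0.0233
```

arm_command --moves '[{"rx":0,"ry":0,"rz":0,"x":-3,"y":0,"z":-0.6,"gripper":-0.8},{"rx":0,"ry":0,"rz":0,"x":-6,"y":0,"z":-1.2,"gripper":-0.8},{"rx":0,"ry":0,"rz":0,"x":-9,"y":0,"z":-1.8,"gripper":-0.8},{"rx":0,"ry":0,"rz":0,"x":-12,"y":0,"z":-2.4,"gripper":-0.8},{"rx":0,"ry":0,"rz":0,"x":-14.5,"y":0,"z":-3,"gripper":-0.8}]'

```text
clock: 27.13
position: [0.4922, 0.2238, 0.2008]
tool_rot: [-1.572, -0.0, -1.677]
force: [1.0, -0.0, -5.2]
grip_width: 0.0234
```

```bash
python3 go.py .4875 .311 .20 -1.678
```

```text
clk 27.1333 shift [-8.62  0.08 -1.39] turn [0.001 0.001 0.   ] F [ 1.  -0.  -5.2] grip 0.0234 pos [0.4922 0.2238 0.2008]
```

arm_command --moves '[{"rx":0,"ry":0,"rz":0,"x":-2.5,"y":0,"z":-0.4,"gripper":-0.8},{"rx":0,"ry":0,"rz":0,"x":-4.8,"y":0,"z":-0.8,"gripper":-0.8},{"rx":0,"ry":0,"rz":0,"x":-6.7,"y":0,"z":-1.2,"gripper":-0.8},{"rx":0,"ry":0,"rz":0,"x":-8,"y":0,"z":-1.4,"gripper":-0.8},{"rx":0,"ry":0,"rz":0,"x":-8.6,"y":0,"z":-1.4,"gripper":-0.8}]'

```text
clock: 27.55
position: [0.4872, 0.3106, 0.2006]
tool_rot: [-1.572, 0.0, -1.675]
force: [-0.4, 0.5, -4.6]
grip_width: 0.0232
```

arm_command --moves '[{"rx":0,"ry":0,"rz":0,"x":0,"y":1.5,"z":0,"gripper":-0.8},{"rx":0,"ry":0,"rz":0,"x":0,"y":3.5,"z":0,"gripper":-0.8},{"rx":0,"ry":0,"rz":0,"x":0,"y":5,"z":0,"gripper":-0.8},{"rx":0,"ry":0,"rz":0,"x":0,"y":6,"z":0,"gripper":-0.8},{"rx":0,"ry":0,"rz":0,"x":0,"y":6,"z":0,"gripper":-0.8}]'

```text
clock: 27.97
position: [0.4877, 0.3074, 0.1393]
tool_rot: [-1.573, -0.002, -1.678]
force: [-0.4, -0.5, -4.8]
grip_width: 0.0237
```

```bash
python3 go.py .4875 .311 .075 -1.678
python3 - <<'E'
from h import *
s=bot.observe();im,d=bot.grab_frame('wrist'); save('wrist9.png',im)
im,d=bot.grab_frame('scene'); save('scene9.png',cv2.resize(im[220:400,120:400],None,fx=2.8,fy=2.8))
E
```

```text
clk 27.9667 shift [-0.37  6.43 -0.04] turn [ 0.003 -0.     0.002] F [-0.4 -0.5 -4.8] grip 0.0237 pos [0.4877 0.3074 0.1393]
```

View pics/wrist9.png

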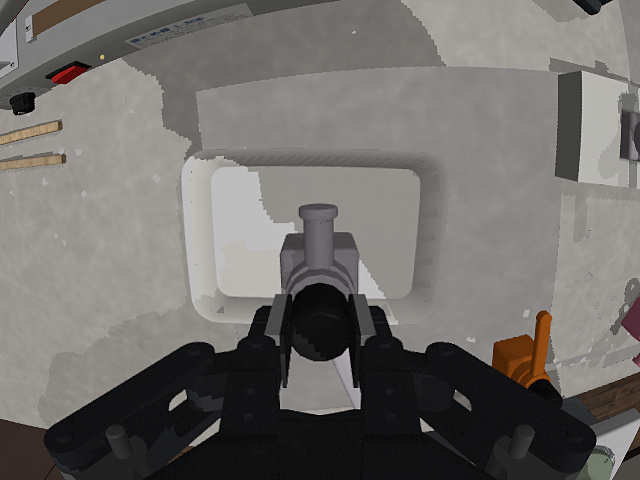

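View pics/scene9.png

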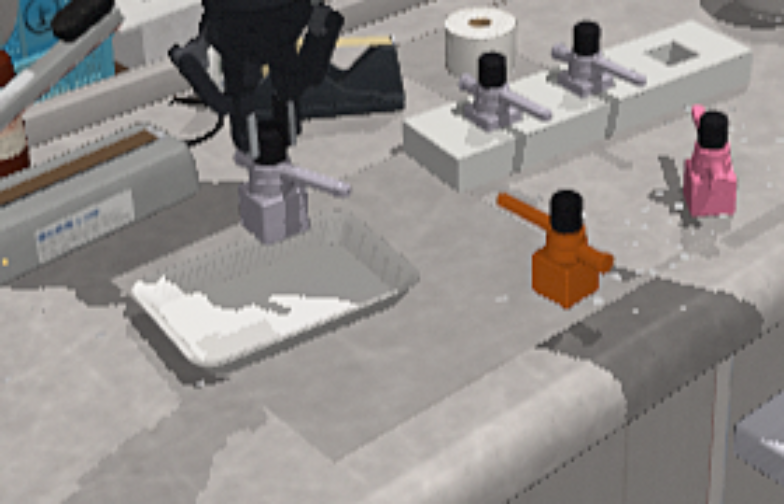

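arm_command --moves '[{"rx":0,"ry":0,"rz":0,"x":-0.2,"y":1.5,"z":0,"gripper":-0.8},{"rx":0,"ry":0,"rz":0,"x":-0.2,"y":3,"z":0,"gripper":-0.8},{"rx":0,"ry":0,"rz":0,"x":-0.2,"y":4.5,"z":0,"gripper":-0.8},{"rx":0,"ry":0,"rz":0,"x":-0.2,"y":5.4,"z":0,"gripper":-0.8},{"rx":0,"ry":0,"rz":0,"x":-0.2,"y":5.4,"z":0,"gripper":-0.8}]'

```text
clock: 28.48
position: [0.4885, 0.3101, 0.0865]
tool_rot: [-1.572, -0.001, -1.678]
force: [-0.2, -1.2, -5.3]
grip_width: 0.0234
```

arm_command --moves '[{"rx":0,"ry":0,"rz":0,"x":0,"y":0.1,"z":0,"gripper":-0.8},{"rx":0,"ry":0,"rz":0,"x":0,"y":0.2,"z":0,"gripper":-0.8},{"rx":0,"ry":0,"rz":0,"x":0,"y":0.3,"z":0,"gripper":-0.8},{"rx":0,"ry":0,"rz":0,"x":0,"y":0.4,"z":0,"gripper":-0.8},{"rx":0,"ry":0,"rz":0,"x":0,"y":0.4,"z":0,"gripper":-0.8}]'

```text
clock: 28.9
position: [0.4891, 0.3105, 0.0837]
tool_rot: [-1.57, 0.0, -1.678]
force: [-0.1, 0.3, -5.2]
grip_width: 0.0235
```

arm_command --moves '[{"rx":0,"ry":0,"rz":0,"x":0,"y":0.05,"z":0,"gripper":-0.8},{"rx":0,"ry":0,"rz":0,"x":0,"y":0.1,"z":0,"gripper":-0.8},{"rx":0,"ry":0,"rz":0,"x":0,"y":0.1,"z":0,"gripper":-0.8}]'

```text
clock: 29.15
position: [0.4889, 0.3104, 0.0824]
tool_rot: [-1.571, 0.0, -1.678]
force: [-1.5, 0.3, -5.6]
grip_width: 0.0235
```

arm_command --moves '[{"rx":0,"ry":0,"rz":0,"x":0,"y":0.1,"z":0,"gripper":-0.8},{"rx":0,"ry":0,"rz":0,"x":0,"y":0.2,"z":0,"gripper":-0.8},{"rx":0,"ry":0,"rz":0,"x":0,"y":0.3,"z":0,"gripper":-0.8},{"rx":0,"ry":0,"rz":0,"x":0,"y":0.3,"z":0,"gripper":-0.8}]'

```text
clock: 29.48
position: [0.4888, 0.3104, 0.0791]
tool_rot: [-1.571, -0.0, -1.678]
force: [0.8, 0.3, -4.9]
grip_width: 0.0236
```

arm_command --moves '[{"rx":0,"ry":0,"rz":0,"x":0,"y":0.05,"z":0,"gripper":-0.8},{"rx":0,"ry":0,"rz":0,"x":0,"y":0.1,"z":0,"gripper":-0.8},{"rx":0,"ry":0,"rz":0,"x":0,"y":0.1,"z":0,"gripper":-0.8}]'

```text
clock: 29.73
position: [0.4889, 0.3104, 0.0783]
tool_rot: [-1.571, -0.0, -1.678]
force: [0.5, -0.2, -4.6]
grip_width: 0.0236
```

arm_command --moves '[{"rx":0,"ry":0,"rz":0,"x":0,"y":0.05,"z":0,"gripper":-0.8},{"rx":0,"ry":0,"rz":0,"x":0,"y":0.1,"z":0,"gripper":-0.8},{"rx":0,"ry":0,"rz":0,"x":0,"y":0.1,"z":0,"gripper":-0.8}]'

```text
clock: 29.98
position: [0.4889, 0.3104, 0.0773]
tool_rot: [-1.571, -0.0, -1.678]
force: [-0.1, -1.0, -6.0]
grip_width: 0.0236
```

arm_command --moves '[{"rx":0,"ry":0,"rz":0,"x":0,"y":0.05,"z":0,"gripper":-0.8},{"rx":0,"ry":0,"rz":0,"x":0,"y":0.1,"z":0,"gripper":-0.8},{"rx":0,"ry":0,"rz":0,"x":0,"y":0.1,"z":0,"gripper":-0.8}]'

```text
clock: 30.23
position: [0.4889, 0.3104, 0.0763]
tool_rot: [-1.571, -0.0, -1.678]
force: [-1.0, 0.0, -5.5]
grip_width: 0.0234
```

arm_command --moves '[{"rx":0,"ry":0,"rz":0,"x":0,"y":0.05,"z":0,"gripper":-0.8},{"rx":0,"ry":0,"rz":0,"x":0,"y":0.1,"z":0,"gripper":-0.8},{"rx":0,"ry":0,"rz":0,"x":0,"y":0.1,"z":0,"gripper":-0.8}]'

```text
clock: 30.48
position: [0.4889, 0.3104, 0.0753]
tool_rot: [-1.571, -0.0, -1.678]
force: [-0.5, -1.6, -4.8]
grip_width: 0.0234
```

arm_command --moves '[{"rx":0,"ry":0,"rz":0,"x":0,"y":0.05,"z":0,"gripper":-0.8},{"rx":0,"ry":0,"rz":0,"x":0,"y":0.1,"z":0,"gripper":-0.8},{"rx":0,"ry":0,"rz":0,"x":0,"y":0.1,"z":0,"gripper":-0.8}]'

```text
clock: 30.73
position: [0.489, 0.3106, 0.0745]
tool_rot: [-1.571, 0.0, -1.678]
force: [0.1, -0.1, -1.5]
grip_width: 0.0233
```

arm_command --moves '[{"rx":0,"ry":0,"rz":0,"x":0,"y":0.05,"z":0,"gripper":-0.8},{"rx":0,"ry":0,"rz":0,"x":0,"y":0.1,"z":0,"gripper":-0.8},{"rx":0,"ry":0,"rz":0,"x":0,"y":0.1,"z":0,"gripper":-0.8}]'

```text
clock: 30.98
position: [0.4891, 0.311, 0.0741]
tool_rot: [-1.57, 0.001, -1.678]
force: [-2.9, 0.2, 10.2]
grip_width: 0.0237
```

arm_command --moves '[{"rx":0,"ry":0,"rz":0,"x":0,"y":-0.05,"z":0,"gripper":-0.8},{"rx":0,"ry":0,"rz":0,"x":0,"y":-0.05,"z":0,"gripper":-0.2},{"rx":0,"ry":0,"rz":0,"x":0,"y":-0.05,"z":0,"gripper":0.1},{"rx":0,"ry":0,"rz":0,"x":0,"y":-0.05,"z":0,"gripper":0.3},{"rx":0,"ry":0,"rz":0,"x":0,"y":-0.05,"z":0,"gripper":0.3}]' --squeeze 30

```text
clock: 31.4
position: [0.489, 0.3104, 0.0739]
tool_rot: [-1.571, 0.0, -1.678]
force: [-0.4, 0.4, -0.6]
grip_width: 0.0553
```

arm_command --moves '[{"rx":0,"ry":0,"rz":0,"x":0,"y":-1.5,"z":0,"gripper":0.3},{"rx":0,"ry":0,"rz":0,"x":0,"y":-4,"z":0,"gripper":0.3},{"rx":0,"ry":0,"rz":0,"x":0,"y":-7,"z":0,"gripper":0.3},{"rx":0,"ry":0,"rz":0,"x":0,"y":-10,"z":0,"gripper":0.3},{"rx":0,"ry":0,"rz":0,"x":0,"y":-12,"z":0,"gripper":0.3}]'

```text
clock: 31.82
position: [0.4894, 0.3107, 0.1966]
tool_rot: [-1.569, 0.001, -1.678]
force: [0.9, -0.0, 0.1]
grip_width: 0.0559
```

```bash
python3 go.py .4875 .311 .075 -1.678
python3 - <<'E'
from h import *
s=bot.observe();im,d=bot.grab_frame('wrist'); save('wrist10.png',im)
im,d=bot.grab_frame('scene'); save('scene10.png',cv2.resize(im[180:400,120:470],None,fx=2.2,fy=2.2))
E
```

```text
clk 31.8167 shift [ 1.000e-02  1.216e+01 -2.100e-01] turn [-0.002 -0.    -0.001] F [ 0.9 -0.   0.1] grip 0.0559 pos [0.4894 0.3107 0.1966]
```

View pics/wrist10.png

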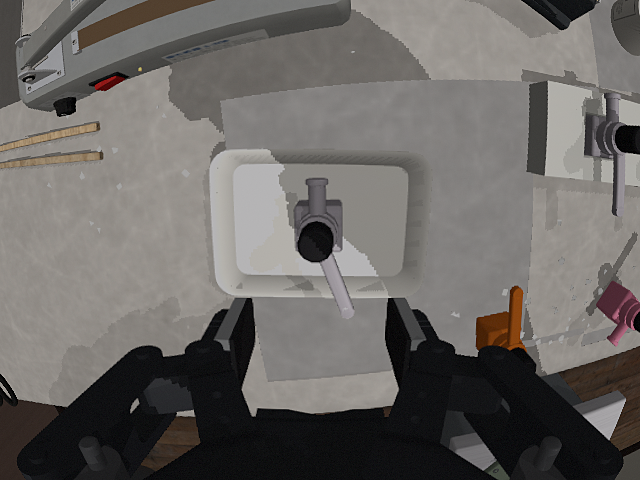

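View pics/scene10.png

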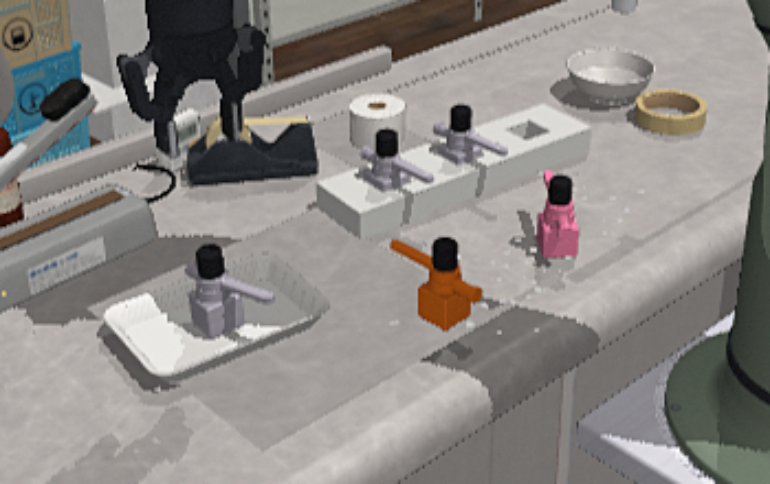

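The valve stands upright in the tray (knob at 316,242 in the wrist view). Its lever end is swung right at (347,312), the two sound valves are still seated and the gripper is clear. I'm letting the arm settle, then handing in.

arm_command --moves '[{"rx":0,"ry":0,"rz":0,"x":0,"y":-1,"z":0,"gripper":0.3},{"rx":0,"ry":0,"rz":0,"x":0,"y":-1,"z":0,"gripper":0.3},{"rx":0,"ry":0,"rz":0,"x":0,"y":-1,"z":0,"gripper":0.3}]'

```text
clock: 32.17
position: [0.4889, 0.3103, 0.2036]
tool_rot: [-1.571, -0.0, -1.678]
force: [0.1, -0.0, -0.3]
grip_width: 0.0555
```

```bash
python3 -c "
from workcell import bot
s=bot.observe();print(s['clock'],s['force'],abs(s['qd']).max());print(bot.job_done())"
```

```text
32.1667 [ 0.06087025 -0.01425306 -0.33994625] 0.011930381439061432
the job is handed in; nothing more can be done
None
```

The right-hand valve is the loose one. It now stands upright in the tray with its lever swung right, and I handed the job in at 32.2 s.

| Valve | Left stop to right stop, near the lever end |
|---|---|
| Left | about 17 mm (about ±8 mm) |
| Middle | about 16 mm (about ±8 mm) |
| Right | about 43 mm (about ±22 mm), almost no resistance in between |

- **Test:** I nudged each lever left then right, working from the left valve to the right one, with one finger of the open gripper and no gripping. The highest force I read on a lever was about 10 N; most readings stopped at 4 to 9 N. Force was read only at the end of each short move.
- **Placing:** I lifted the loose valve by its black knob and lowered it into the tray in 1 mm steps. The last step pressed it onto the floor with a wrist reading of about 10 N, against about 5 N of hanging weight, and I backed off slightly before releasing.
- **Last check:** In the wrist and scene pictures taken after release, the valve is upright on the tray floor. The two sound valves are still seated. The tape, label roll and bowl look undisturbed; I judged that by eye and did not measure it.
- **Readings that disagreed:** The gripper read about 23.5 mm on the 26 mm knob. The grip held all the way, so I left it. No check failed.

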